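# Cull the broken tube rotor and press a sound one home on the mixer's splined spindle

## Task

One of the three grey tube rotors lying on the sheet has an arm broken off: put it in the discard tray and let go of it. Then fit either one of the two sound rotors on the tube mixer's four-toothed spindle, turned so that the splines mesh, slide it fully home against the sprung collar and finish while still holding it pressed down there. Leave the other sound rotor where it lies, and leave the bottles, marker and carton alone.

Things in the scene. Friction and masses are not known exactly. Their poses are not given: they have to be found in the camera images.
- rotor_a_grip (a point): Sound grey plastic rotor, 120 g, flat on the bench: hub 40 mm across, topped by a cap of radius 21 mm (22 to 26 mm up), then a bar knob 34 mm long (x), 22 mm wide (y), 26 to 60 mm up. Four arms along +-x, +-y, reaching 46 mm from the axis, end in tube cups 20 mm wide, 18 mm tall. Point: in the knob on the axis, 48 mm above the rotor's underside; z up. Bore: see rotor_b.
- rotor_b_grip (a point): Second sound rotor, identical to rotor_a, same point and axes. In the underside of every rotor is a cross-shaped bore, 22 mm deep, open below only: two crossing slots along the rotor's x and y, each 29 mm long and 9 mm wide, so it fits the spindle at any quarter turn.
- rotor_broken_grip (a point): The broken rotor: as the sound ones, same knob, point and axes, but with three arms (+x, +y, -x); where the -y arm should be there is only a 4 mm stub.
- discard_tray: Discard tray, open aluminium box fixed to the bench, 140 x 140 mm outside, 25 mm tall, walls 4 mm, floor about 4 mm thick. Origin at the centre of its underside, x and y along its sides.
- seat (a point): Point on the spindle's axis, 66 mm above the bench, level with the boss on which the rotor's underside rests when fully home. The boss is a grey ring (20 to 26 mm radius) 6 mm above the flat top, 140 mm (x) by 120 mm (y), of the white tube mixer, which is fixed. z up.
- spindle_top (a point): Top of the teeth of the mixer's upright steel spindle, on its axis, 16 mm above the seat. x and y point along the four teeth: a cross 25 mm across, teeth 5 mm thick with rounded tops. A round pilot 8.4 mm thick, tapered, stands 4 mm above the teeth. The spindle starts at any angle and turns stiffly (0.08 N m); this frame turns with it.
- collar (a joint): Travel in m of the black sprung collar round the spindle: 0 raised (its rim is 5 mm above the seat), 0.005 fully pressed, level with the seat. The rotor's underside pushes it down; it takes 4 N to start and 9 N at full travel, and lifts the rotor again if released.
- bottle_a: White dropper bottle, 28 mm diameter, 74 mm tall, a bystander; origin at the centre of its underside.
- bottle_b: Another white dropper bottle like it, a bystander; origin at the centre of its underside.
- marker: Black marker pen lying flat, 135 mm long (y), 13 mm thick, a bystander; origin on its underside near the middle.
- carton: Closed cardboard carton 90 x 110 x 75 mm, a bystander; origin at the centre of its underside.
There are look-alikes about, which are no part of the job. What is shaped like the part that bears rotor_a_grip but blue or green is not meant.

How it is judged:
By the outcome, as a careful person would: the job done as asked, in the order asked, and still so for the second after the job is handed in, while the arm keeps its last pose, push and grip.
It also fails if it takes over 58 s, if anything falls off the work surface, if the arm or the gripper's body presses on something with over 40 N, if the wrist force passes 120 N, or if a joint passes its speed limit or range.

## Robot

A 7-joint arm with a two-finger parallel gripper is mounted at the origin on the work surface. World frame = base frame: x ahead of the robot, y to its left, z up, the work surface at z = 0. Lengths are in m, angles in rad, forces in N, time in s.
With the tool pointing down it reaches from about 0.425 to 0.95 m from the base axis. Payload 16.7 kg.
Tool frame: the origin (TCP) lies midway between the tips of the shut fingers; the grasp point (between the pads) lies 19 mm behind it (env.pinch_z is the distance from the TCP to the grasp point, in m); z points along the fingers, y is the direction in which the jaws open and shut (so a half turn about z gives the same grasp; the last joint's range is limited). The gripper opens to 94 mm and grips with 3 to 60 N. Pads are 16 mm wide; open, the fingers measure 119 mm over their backs; the gripper's body (75 mm by 177 mm) begins 78 mm behind the grasp point.
Start: joints at [1.067, 0.426, 0.074, 1.606, -0.034, 1.111, -0.067], TCP at [0.234, -0.633, 0.205] pointing down, gripper open.
Joint ranges: [-2.85, 2.85], [-0.5, 2.14], [-1.23, 1.37], [0.21, 2.46], [-1.02, 4.16], [0.16, 2.05], [-2.73, 2.73]. Speed limits (rad/s): [1.89, 1.89, 2.39, 2.39, 3.01, 3.01, 3.01].

## Interface

Orientations are given as a 3x3 rotation matrix whose columns are the frame's x, y, z axes.
In Python, from cell import env gives the robot as it stands.
- The arm moves only by the shell command python3 -m creep 'ROWS' [FORCE]. ROWS is JSON, a list of rows, each an object with "dr": the turn, a rotation vector about the tool's x, y, z normalised to -1 to 1, where 1 is pi rad, a list of three; "dp": the shift along the tool's x, y, z normalised to -1 to 1, where 1 is 0.8 m, a list of three; "hand": the closure, from -1 (fully open) to 1 (shut). A call has 1 to 5 rows; each row is the pose to reach, as a shift and turn from the pose commanded when the call began, along the tool's axes at that moment, turning the shorter way round; what a row does not reach only later rows make up. A row lasts 1/10 s, in which the tool goes at most 50 mm and 8.59 degrees, less where a joint would pass 70% of its speed; a pose out of reach is approached as far as the arm can. A call with a number of a shift or a turn outside -1 to 1 is refused whole. A call with a gripper value outside its range is refused whole. The fingers move at their own pace and stop on an object; FORCE is the grip in N (left out, the last holds). Time passes only in rows, so rows that repeat a pose let the fingers close. It gives the time, the measured TCP pose, the force and the opening at its end, in the units of the state.
- env.read_state(): the state, without advancing time (a new reading comes with each control period).
- env.capture(name): name is "scene" or "side" or "wrist"; returns a dict with "pixels" (400x640x3 uint8, red, green, blue), "K" (3x3 intrinsics, pixels), "cam_to_world" (4x4, takes a point from camera to world coordinates). Camera axes: x right, y down, z forward; pixel columns grow to the right and rows downward; lengths in m; the calibration is good to about 2 mm. A picture is of the moment at which its call begins. There is no depth.
- env.hand_in(): hands the job in, once; it reports no verdict.
The state is a dict: "time_s": time; "joint_positions": joint angles; "qd": joint speeds; "joint_torque": joint torques, N m; "tool_pos": TCP position; "orientation": TCP orientation; "wrist_force": force on the tool from outside, world axes, zero at the start; "wrist_torque": the same for the moment, N m; "finger_gap": finger opening in m.
Only numpy, scipy, OpenCV 4.12 (cv2) and the standard library are available. Lean on these libraries where they do the work, as an engineer would, in place of code of your own. Each camera call takes 0.05 s, during which the arm holds its last target.

## Working session

There is one attempt and no reset: what is moved stays moved. The work goes in short steps, Python scripts to look and compute and a shell command to move; the robot and the scene stay as the last step left them, time stands still between calls to the robot, and variables do not carry over. Pictures are saved under pics/ and viewed, and the job is handed in when it is done.

```bash
ls; mkdir -p pics; python3 - <<'E'
from cell import env
import cv2
s=env.read_state()
for k,v in s.items(): print(k,v)
for n in ["scene","side","wrist"]:
    c=env.capture(n); cv2.imwrite(f"pics/{n}0.png",c["pixels"][:,:,::-1]); print(n,c["K"],c["cam_to_world"])
print(env.pinch_z)
E
```

```text
pics
time_s 0.0
joint_positions [ 1.06751616  0.42673472  0.07385246  1.60662389 -0.03408422  1.11080613
 -0.06712687]
qd [ 0.00083455  0.00019677  0.00050311  0.00036464  0.00034539 -0.00033668
 -0.00105416]
joint_torque [-3.24967150e-04 -9.35828161e+01  3.66658129e+00 -4.54191327e+01
 -4.89270547e-02  2.01940653e-02  1.93593137e-04]
tool_pos [ 0.23365785 -0.63278572  0.20476642]
orientation [[ 9.38088284e-01  3.46395813e-01 -5.58333539e-04]
 [ 3.46396245e-01 -9.38087538e-01  1.18814204e-03]
 [-1.12198308e-04 -1.30798677e-03 -9.99999138e-01]]
wrist_force [ 1.45596886 -0.22824248 -0.30044275]
wrist_torque [ 0.06548486 -0.01363867 -0.02747496]
finger_gap 0.09423082080685453
scene [[470.24402201   0.         319.76254598]
 [  0.         470.24402201 198.34396042]
 [  0.           0.           1.        ]] [[-0.42104867  0.65495597 -0.62749557  1.1575186 ]
 [ 0.9070323   0.30649169 -0.28871308  0.22219049]
 [ 0.00322782 -0.69072101 -0.72311414  0.86135354]
 [ 0.          0.          0.          1.        ]]
side [[511.82892027   0.         322.40508144]
 [  0.         511.82892027 197.20137257]
 [  0.           0.           1.        ]] [[-0.97146762 -0.13066316  0.19793381  0.25643179]
 [-0.23692002  0.57310868 -0.78448413  0.88506367]
 [-0.01093441 -0.80899541 -0.58771325  0.82669374]
 [ 0.          0.          0.          1.        ]]
wrist [[308.16958085   0.         317.55163224]
 [  0.         308.16958085 198.76594253]
 [  0.           0.           1.        ]] [[ 0.34674955 -0.9005331  -0.26230687  0.30972884]
 [-0.93795699 -0.33327048 -0.09574687 -0.60484183]
 [-0.00119591  0.27923275 -0.96022271  0.38291183]
 [ 0.          0.          0.          1.        ]]
0.0188
```

View pics/scene0.png

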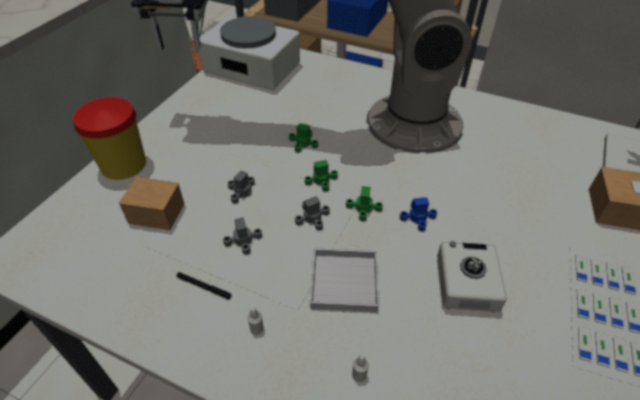

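View pics/side0.png

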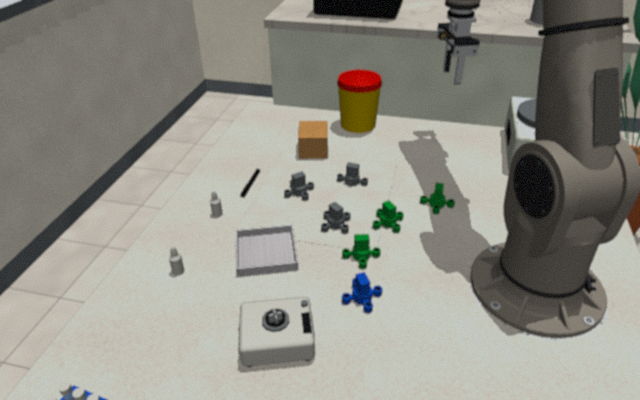

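View pics/wrist0.png

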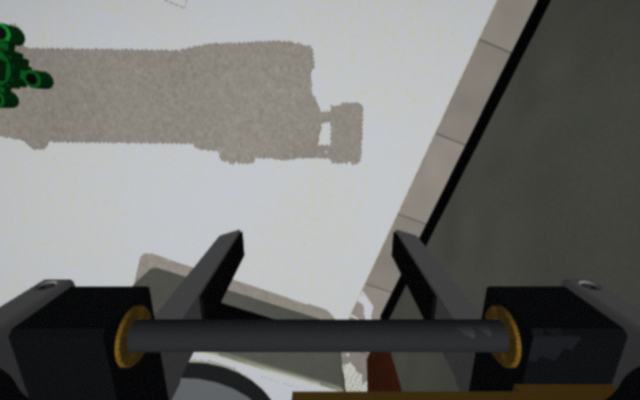

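Scene view: grey rotors are at about (241,184), (312,210) and (242,234), the tray at (345,280) and the mixer spindle at (473,267). In the side view the rotors are at (352,175), (336,217) and (298,185). I'll enlarge these next.

```bash
cat > h.py <<'E'
from cell import env
import numpy as np, cv2
def cap(n):
    c=env.capture(n); return c["pixels"][:,:,::-1].copy(), np.array(c["K"]), np.array(c["cam_to_world"])
def ray(K,T,uv):
    d=T[:3,:3]@np.linalg.solve(K,[uv[0],uv[1],1.]); return T[:3,3],d/np.linalg.norm(d)
def onz(K,T,uv,z):
    o,d=ray(K,T,uv); return o+d*(z-o[2])/d[2]
def tri(*rs):
    A=np.zeros((3,3));b=np.zeros(3)
    for o,d in rs:
        P=np.eye(3)-np.outer(d,d);A+=P;b+=P@o
    p=np.linalg.solve(A,b); return p,[np.linalg.norm((np.eye(3)-np.outer(d,d))@(p-o)) for o,d in rs]
def proj(K,T,p):
    q=T[:3,:3].T@(np.array(p)-T[:3,3]); q=K@q; return q[:2]/q[2]
def grid(img,u0,v0,w,h,f,name,step=10):
    c=cv2.resize(img[v0:v0+h,u0:u0+w],None,fx=f,fy=f,interpolation=cv2.INTER_CUBIC)
    for u in range((u0//step+1)*step,u0+w,step):
        cv2.line(c,((u-u0)*f,0),((u-u0)*f,6),(0,0,255),1)
        cv2.putText(c,str(u),((u-u0)*f-8,16),0,.35,(0,0,255),1)
    for v in range((v0//step+1)*step,v0+h,step):
        cv2.line(c,(0,(v-v0)*f),(6,(v-v0)*f),(0,0,255),1)
        cv2.putText(c,str(v),(8,(v-v0)*f+4),0,.35,(0,0,255),1)
    cv2.imwrite(name,c)
E
python3 - <<'E'
import cv2
from h import grid
s=cv2.imread("pics/scene0.png"); d=cv2.imread("pics/side0.png")
grid(s,215,165,125,90,6,"pics/s_rot.png"); grid(d,270,150,110,90,7,"pics/d_rot.png")
E
```

```text
(no output)
```

View pics/s_rot.png

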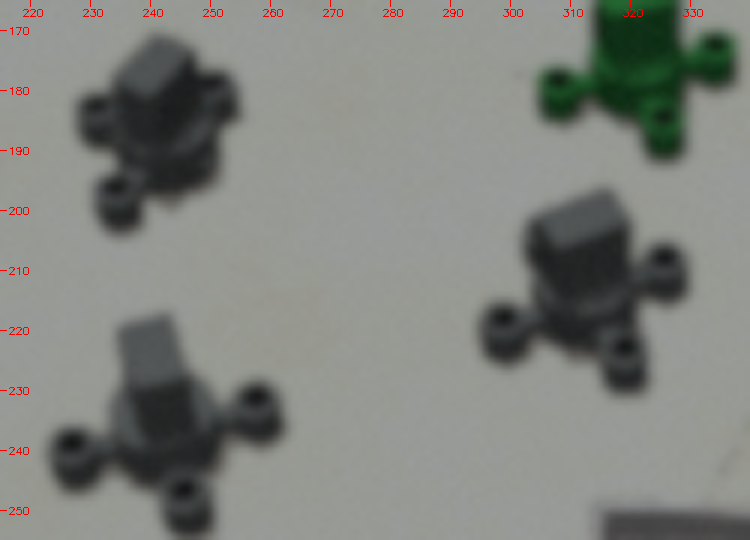

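View pics/d_rot.png

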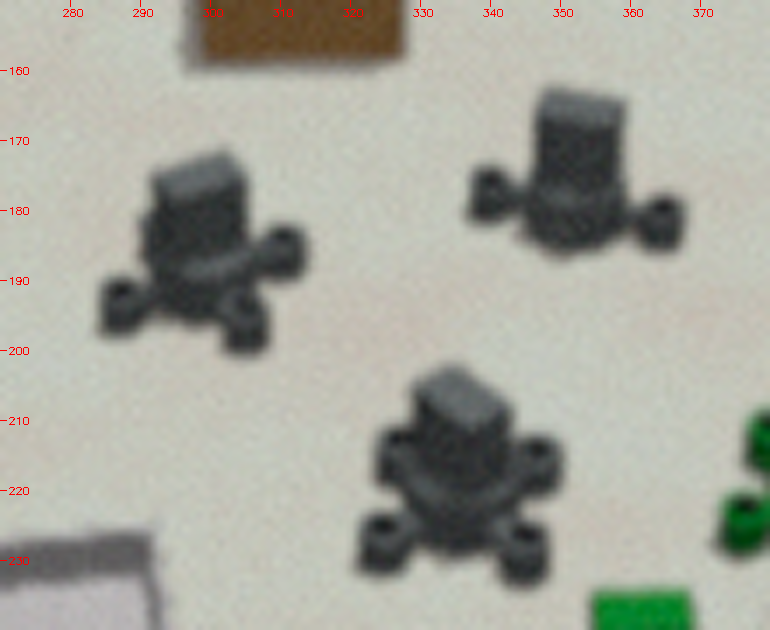

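Candidates by pixel (scene / side):
- **(241,187) / (352,180):** three cups at (231,185), (251,181) and (235,198). The fourth would be at (255,194), where there is none.
- **(312,215) / (336,222):** four cups in the side view, so it is sound.
- **(242,237) / (298,188):** three cups plus a fourth showing behind at side (291,184), so it is sound.

The first is the broken one. I'll confirm it with the wrist camera before reaching for it. Next I'll localise everything coarsely.

```bash
python3 - <<'E'
from h import *
s,Ks,Ts=cap("scene"); d,Kd,Td=cap("side")
P={"broken":((241,176),(353,165)),"R2":((312,202.5),(335,208)),"R3":((240.5,224),(298,175)),"spindle":((473,265),(275.5,319)),
}
for k,(a,b) in P.items():
    p,r=tri(ray(Ks,Ts,a),ray(Kd,Td,b)); print(k,p.round(4),np.round(r,4))
for n,uv in {"tl":(317,251),"tr":(376,253),"br":(377,310),"bl":(312,307)}.items(): print("tray",n,onz(Ks,Ts,uv,.0).round(3))
for n,uv in {"w":(231,185),"e":(251,181),"s":(235,198)}.items(): print("broken cup",n,onz(Ks,Ts,uv,.018).round(3))
for n,uv in {"bottleA":(256,330),"bottleB":(360,378),"green":(320,183),"green2":(364,212),"blue":(418,220),"carton":(152,210)}.items(): print(n,onz(Ks,Ts,uv,.01).round(3))
grid(s,300,225,220,95,3,"pics/s_mix.png");grid(d,225,285,100,85,7,"pics/d_mix.png")
grid(s,425,230,95,85,7,"pics/s_mix.png")
E
```

```text
broken [ 0.4694 -0.3107  0.055 ] [0.0016 0.0016]
R2 [ 0.4756 -0.1116  0.0521] [0.0003 0.0003]
R3 [ 0.6056 -0.2282  0.0556] [0.0008 0.0008]
spindle [0.5061 0.2718 0.0651] [0.0011 0.0011]
tray tl [ 0.564 -0.057  0.   ]
tray tr [ 0.512  0.067 -0.   ]
tray br [0.649 0.12  0.   ]
tray bl [ 0.7   -0.005  0.   ]
broken cup w [ 0.479 -0.339  0.018]
broken cup e [ 0.445 -0.3    0.018]
broken cup s [ 0.514 -0.305  0.018]
bottleA [ 0.798 -0.08   0.01 ]
bottleB [0.801 0.141 0.01 ]
green [ 0.369 -0.14   0.01 ]
green2 [ 0.415 -0.001  0.01 ]
blue [0.384 0.126 0.01 ]
carton [ 0.628 -0.472  0.01 ]
```

View pics/s_mix.png

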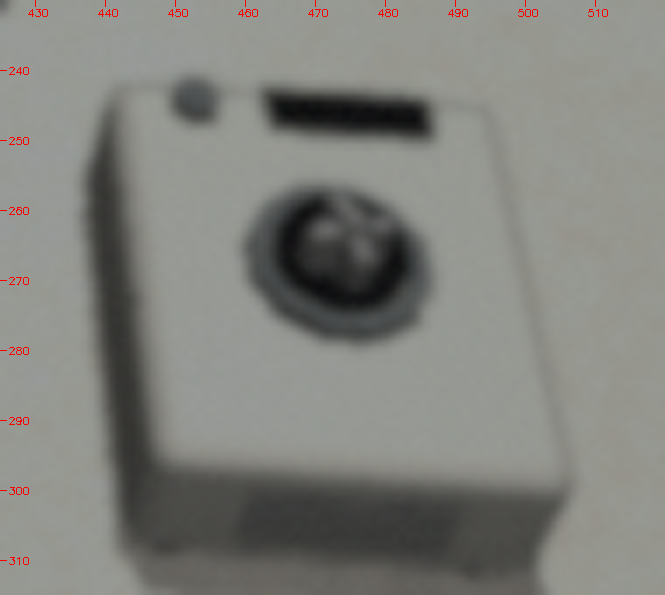

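View pics/d_mix.png

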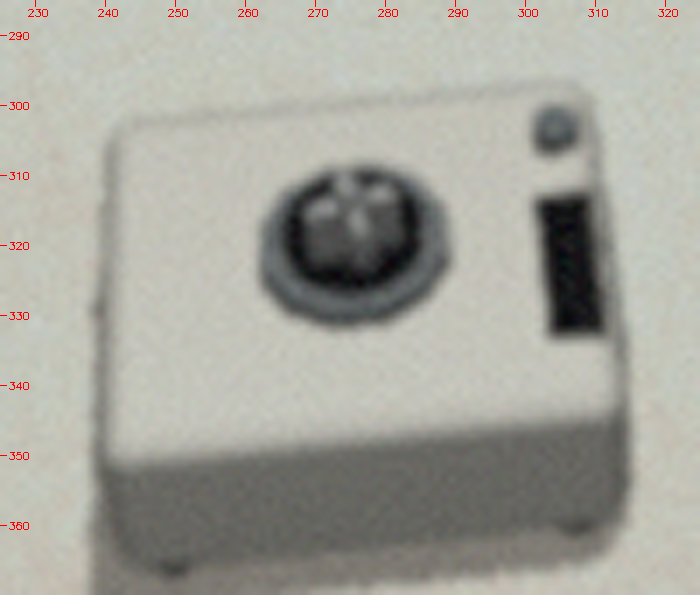

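Scene crop: spindle at (473,265) inside a boss ring spanning (460–486, 256–279). Side crop: spindle at (275,317). Teeth are only roughly visible, so the wrist camera will have to resolve them. I'll move above the broken rotor first.

```bash
cat >> h.py <<'E'
from scipy.spatial.transform import Rotation as Ro
def plan(p,yaw=None,flip=True):
    """yaw = world angle of tool x axis, tool pointing down"""
    s=env.read_state(); R=np.array(s["orientation"]); t=np.array(s["tool_pos"])
    dp=R.T@(np.array(p)-t)/0.8
    cur=np.arctan2(R[1,0],R[0,0])
    out=[]
    for k in ([0,1] if flip else [0]):
        y=(cur if yaw is None else yaw)+k*np.pi
        G=np.array([[np.cos(y),np.sin(y),0],[np.sin(y),-np.cos(y),0],[0,0,-1]])
        rv=Ro.from_matrix(R.T@G).as_rotvec()/np.pi; out.append((np.linalg.norm(rv),rv))
    out.sort(key=lambda a:a[0])
    print("t",round(s["time_s"],2),"pos",t.round(4),"yaw",round(np.degrees(cur),2),"gap",round(s["finger_gap"],4),"F",np.round(s["wrist_force"],1))
    print("dp",dp.round(5).tolist(),"dist",np.linalg.norm(dp*.8).round(4)); 
    for o in out: print("dr",o[1].round(5).tolist(),"rows",round(o[0]*180/8.59,1))
E
python3 - <<'E'
from h import *
plan([.475,-.305,.21])
E
```

```text
t 0.25 pos [ 0.2338 -0.633   0.2051] yaw 20.27 gap 0.0936 F [-0.1 -0.5 -0.2]
dp [0.42491, -0.28015, -0.00591] dist 0.4072
dr [-0.0002, 1e-05, -0.0] rows 0.0
dr [2e-05, 0.00032, 1.0] rows 21.0
```

```bash
python3 -m creep '[{"dr":[0,0,0],"dp":[0.425,-0.28,-0.006],"hand":-1},{"dr":[0,0,0],"dp":[0.425,-0.28,-0.006],"hand":-1},{"dr":[0,0,0],"dp":[0.425,-0.28,-0.006],"hand":-1},{"dr":[0,0,0],"dp":[0.425,-0.28,-0.006],"hand":-1},{"dr":[0,0,0],"dp":[0.425,-0.28,-0.006],"hand":-1}]'; python3 - <<'E'
from h import *
plan([.475,-.305,.21])
E
```

```text
time_s: 0.75
tool_pos: [0.3829, -0.4301, 0.2086]
orientation: [[0.938, 0.346, 0.0], [0.346, -0.938, -0.0], [0.0, 0.0, -1.0]]
wrist_force: [1.2, -0.9, -0.3]
finger_gap: 0.0939
t 0.75 pos [ 0.3829 -0.4301  0.2086] yaw 20.26 gap 0.0939 F [ 1.2 -0.9 -0.3]
dp [0.16219, -0.10681, -0.00176] dist 0.1554
dr [8e-05, -4e-05, -0.0] rows 0.0
dr [-7e-05, -0.00012, 1.0] rows 21.0
```

```bash
python3 -m creep '[{"dr":[0,0,0],"dp":[0.162,-0.107,-0.002],"hand":-1},{"dr":[0,0,0],"dp":[0.162,-0.107,-0.002],"hand":-1},{"dr":[0,0,0],"dp":[0.162,-0.107,-0.002],"hand":-1},{"dr":[0,0,0],"dp":[0.162,-0.107,-0.002],"hand":-1},{"dr":[0,0,0],"dp":[0.162,-0.107,-0.002],"hand":-1}]'; python3 - <<'E'
from h import *
w,K,T=cap("wrist"); cv2.imwrite("pics/w1.png",w); print(proj(K,T,env.read_state()["tool_pos"]))
np.savez("w1.npz",K=K,T=T)
E
```

```text
time_s: 1.25
tool_pos: [0.4748, -0.3053, 0.21]
orientation: [[0.937, 0.349, 0.0], [0.349, -0.937, 0.0], [0.0, -0.0, -1.0]]
wrist_force: [-1.0, -1.2, 0.0]
finger_gap: 0.0942
[319.4675082 245.6813995]
```

View pics/w1.png

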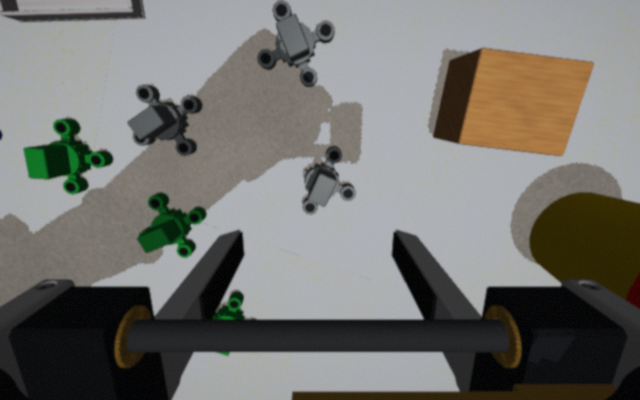

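In the wrist view, the grey rotor at (325,183) has three cups at (334,154), (348,192) and (310,207), and its left arm is missing. The grey rotors at (165,120) and (297,40) show all their arms. Here is the enlarged confirmation.

```bash
python3 - <<'E'
from h import *
w=cv2.imread("pics/w1.png"); grid(w,285,140,75,75,8,"pics/w1b.png"); grid(w,120,0,220,160,3,"pics/w1s.png",20)
E
```

```text
(no output)
```

View pics/w1b.png

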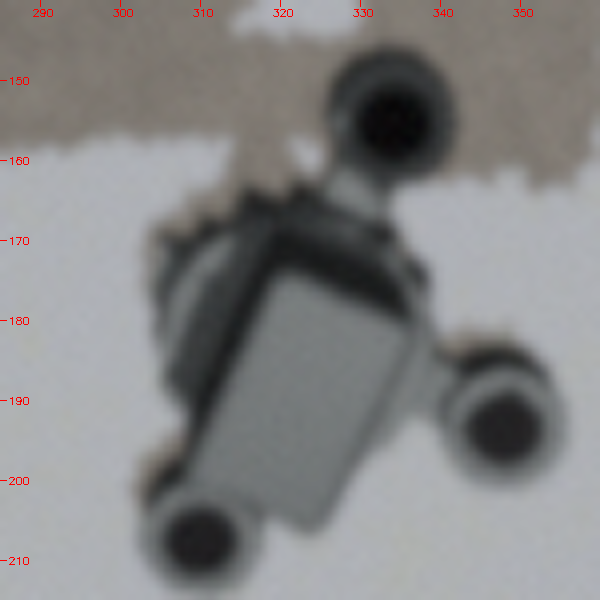

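View pics/w1s.png

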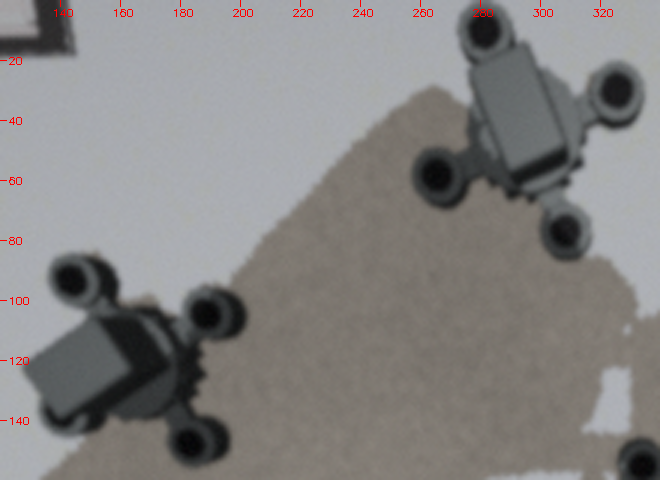

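Confirmed: the left (-y) arm is missing, leaving only a hub edge at (305,178). Cup holes are at (334,155), (348,193) and (310,207), and the knob top corners at (320.5,173), (337,180.5), (324,207) and (308,199). Next I'll measure pose and height.

```bash
python3 - <<'E'
from h import *
f=np.load("w1.npz");K,T=f["K"],f["T"]
_,Ks,Ts=cap("scene");_,Kd,Td=cap("side")
c=np.array([[320.5,173],[337,180.5],[324,207],[308,199]])
m=c.mean(0)
p,r=tri(ray(K,T,m),ray(Ks,Ts,(241,176)),ray(Kd,Td,(353,165))); print("top",p.round(4),np.round(r,4))
q=[onz(K,T,u,.06) for u in c]; print(np.mean(q,0).round(4)); 
for i in range(4): e=q[(i+1)%4]-q[i]; print("edge",np.linalg.norm(e).round(4),np.degrees(np.arctan2(e[1],e[0])).round(1))
a=onz(K,T,(334.2,155),.018);b=onz(K,T,(310,207.2),.018);d=onz(K,T,(348,193),.018)
print("cups mid",((a+b)/2).round(4),np.linalg.norm(a-b),np.degrees(np.arctan2(*(a-b)[1::-1])), "y arm",np.degrees(np.arctan2(*(d-(a+b)/2)[1::-1])),np.linalg.norm(d-(a+b)/2))
E
```

```text
top [ 0.47   -0.3116  0.0544] [0.0014 0.0018 0.0018]
[ 0.4725 -0.3116  0.06  ]
edge 0.0198 -94.3
edge 0.0334 175.7
edge 0.0201 82.9
edge 0.0324 -4.7
cups mid [ 0.4721 -0.3117  0.018 ] 0.07212862070759483 -3.690314886627005 y arm -93.28941078761048 0.03565567052667617
```

```bash
python3 - <<'E'
from h import *
plan([.472,-.3117,.12],np.radians(-4))
E
```

```text
t 1.4 pos [ 0.4729 -0.3081  0.21  ] yaw 20.15 gap 0.0937 F [-0.3 -0.2  0.5]
dp [-0.00257, 0.0038, 0.11245] dist 0.09
dr [8e-05, 0.00015, 0.13417] rows 2.8
dr [-0.00021, 0.00011, -0.86583] rows 18.1
```

```bash
python3 -m creep '[{"dr":[0,0,0.134],"dp":[-0.003,0.004,0.112],"hand":-1},{"dr":[0,0,0.134],"dp":[-0.003,0.004,0.112],"hand":-1},{"dr":[0,0,0.134],"dp":[-0.003,0.004,0.112],"hand":-1},{"dr":[0,0,0.134],"dp":[-0.003,0.004,0.112],"hand":-1}]'; python3 - <<'E'
from h import *
plan([.472,-.3117,.12],np.radians(-4))
w,K,T=cap("wrist"); cv2.imwrite("pics/w2.png",w); print(proj(K,T,env.read_state()["tool_pos"]))
np.savez("w2.npz",K=K,T=T)
plan([.472,-.3117,.12],np.radians(-4))
E
```

```text
time_s: 1.8
tool_pos: [0.4713, -0.3117, 0.1194]
orientation: [[0.997, -0.072, -0.002], [-0.072, -0.997, 0.001], [-0.002, -0.0, -1.0]]
wrist_force: [0.5, 0.5, -0.2]
finger_gap: 0.0941
t 1.8 pos [ 0.4713 -0.3117  0.1194] yaw -4.12 gap 0.0941 F [ 0.5  0.5 -0.2]
dp [0.0009, -1e-05, -0.00076] dist 0.0009
dr [-0.00012, 0.0007, -0.00066] rows 0.0
dr [0.00109, 0.00019, 0.99934] rows 20.9
[317.37254889 242.91850167]
t 1.85 pos [ 0.4721 -0.3117  0.1204] yaw -3.81 gap 0.0939 F [ 0.2 -0.7 -0.6]
dp [-0.00014, 5e-05, 0.00047] dist 0.0004
dr [8e-05, 0.00016, 0.00105] rows 0.0
dr [-0.00025, 0.00012, -0.99895] rows 20.9
```

View pics/w2.png

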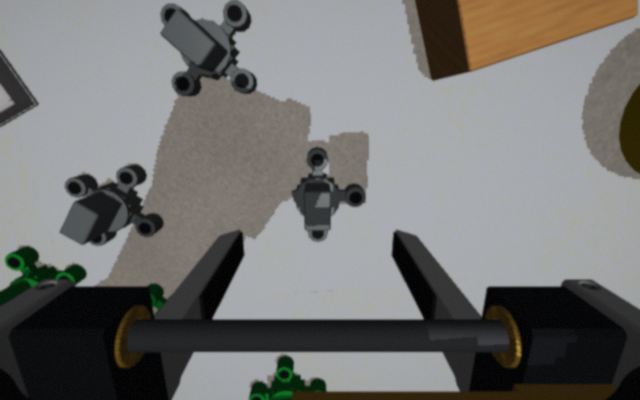

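The broken rotor's knob is centred at about (318,202), between the fingers laterally. I'll measure its corners in a crop for the height.

```bash
python3 - <<'E'
from h import *
w=cv2.imread("pics/w2.png"); grid(w,280,140,95,105,6,"pics/w2b.png")
E
```

```text
(no output)
```

View pics/w2b.png

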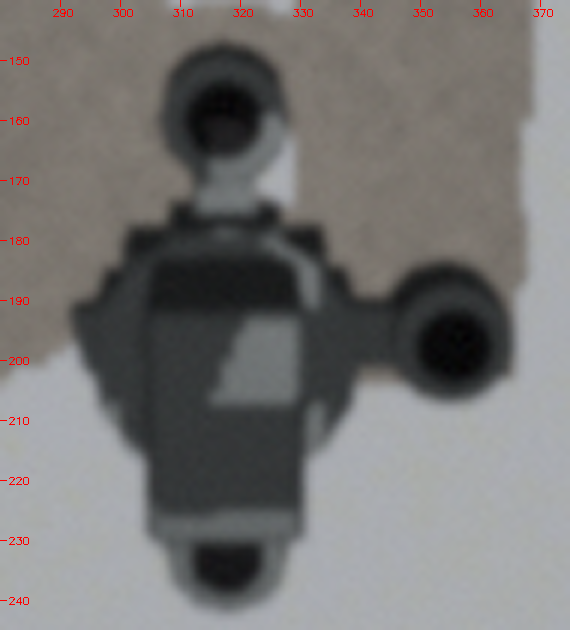

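```bash
python3 - <<'E'
from h import *
f=np.load("w1.npz");K1,T1=f["K"],f["T"];f=np.load("w2.npz");K,T=f["K"],f["T"]
c=[(304.8,192),(330,192),(330,229.7),(304.8,229.7)]
c1=[(308,199),(320.5,173),(337,180.5),(324,207)]
_,Ks,Ts=cap("scene")
w=[]
for u,v in zip([c[3],c[0],c[1],c[2]],c1):
    p,r=tri(ray(K1,T1,v),ray(K,T,u)); print(p.round(4),np.round(r,4))
q=[onz(K,T,u,.06) for u in c];print(np.mean(q,0)); print([np.linalg.norm(q[i]-q[(i+1)%4]).round(4) for i in range(4)])
a,b,d=[onz(K,T,u,.018) for u in [(317.5,158.5),(317.8,234),(355,197)]]; print((a+b)/2,np.linalg.norm(a-b),d-(a+b)/2)
plan([.472,-.3117,.03],np.radians(-4))
E
```

```text
[ 0.4577 -0.3003  0.0611] [0.0001 0.0001]
[ 0.4899 -0.3029  0.0617] [0. 0.]
[ 0.4881 -0.3228  0.0602] [0.0001 0.0001]
[ 0.453  -0.3211  0.0533] [0.0001 0.0001]
[ 0.47263647 -0.31168265  0.06      ]
[np.float64(0.0201), np.float64(0.0323), np.float64(0.0208), np.float64(0.0323)]
[ 0.47197344 -0.31184811  0.018     ] 0.07403783644993849 [-0.00192417 -0.03515879  0.        ]
t 1.9 pos [ 0.4726 -0.3116  0.121 ] yaw -3.72 gap 0.0943 F [ 0.4 -0.3  1.4]
dp [-0.00087, 0.00014, 0.11373] dist 0.091
dr [0.00018, -0.00021, 0.00158] rows 0.0
dr [0.00032, 0.00029, -0.99842] rows 20.9
```

The knob top measures about 60 mm and the axis is at (0.472,-0.312), which agrees with the text. I'll descend and grip.

```bash
python3 -m creep '[{"dr":[0,0,0],"dp":[0,0,0.112],"hand":-1},{"dr":[0,0,0],"dp":[0,0,0.112],"hand":-1},{"dr":[0,0,0],"dp":[0,0,0.112],"hand":-1},{"dr":[0,0,0],"dp":[0,0,0.112],"hand":1},{"dr":[0,0,0],"dp":[0,0,0.112],"hand":1}]' 30;  python3 -m creep '[{"dr":[0,0,0],"dp":[0,0,0],"hand":1},{"dr":[0,0,0],"dp":[0,0,0],"hand":1},{"dr":[0,0,0],"dp":[0,0,0],"hand":1}]' 30; python3 - <<'E'
from h import *
plan([.472,-.3117,.20])
w,K,T=cap("wrist"); cv2.imwrite("pics/w3.png",w)
E
```

```text
time_s: 2.4
tool_pos: [0.4741, -0.3115, 0.0332]
orientation: [[0.998, -0.067, 0.003], [-0.067, -0.998, -0.001], [0.003, 0.001, -1.0]]
wrist_force: [-0.0, 0.3, 0.3]
finger_gap: 0.0814
time_s: 2.7
tool_pos: [0.4732, -0.3107, 0.0317]
orientation: [[0.998, -0.067, 0.001], [-0.067, -0.998, -0.001], [0.001, 0.0, -1.0]]
wrist_force: [-0.9, -0.0, 0.1]
finger_gap: 0.0576
t 2.7 pos [ 0.4732 -0.3107  0.0317] yaw -3.84 gap 0.0576 F [-0.9 -0.   0.1]
dp [-0.0012, 0.00143, -0.21034] dist 0.1683
dr [0.00016, -0.0004, -0.0] rows 0.0
dr [-0.00062, -0.00025, 1.0] rows 21.0
```

View pics/w3.png

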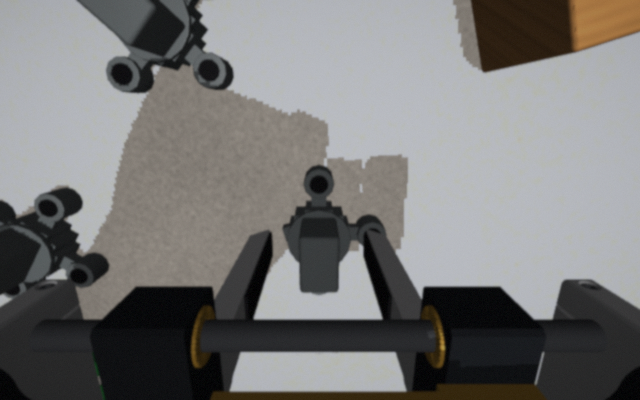

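Fingers are still closing, symmetric about the knob at (318,260). I'll keep closing.

```bash
python3 -m creep '[{"dr":[0,0,0],"dp":[0,0,0],"hand":1},{"dr":[0,0,0],"dp":[0,0,0],"hand":1},{"dr":[0,0,0],"dp":[0,0,0],"hand":1},{"dr":[0,0,0],"dp":[0,0,0],"hand":1},{"dr":[0,0,0],"dp":[0,0,0],"hand":1}]' 30; python3 - <<'E'
from h import *
plan([.606,.031,.17])
E
```

```text
time_s: 3.25
tool_pos: [0.4727, -0.3105, 0.0308]
orientation: [[0.998, -0.067, -0.0], [-0.067, -0.998, 0.0], [-0.0, -0.0, -1.0]]
wrist_force: [0.5, -1.1, -0.7]
finger_gap: 0.0217
t 3.25 pos [ 0.4727 -0.3105  0.0308] yaw -3.85 gap 0.0217 F [ 0.5 -1.1 -0.7]
dp [0.13748, -0.4371, -0.17404] dist 0.3921
dr [-2e-05, 4e-05, -0.0] rows 0.0
dr [6e-05, 3e-05, 1.0] rows 21.0
```

Gripped, with the gap at 21.7 mm. I'll lift and carry it to the tray.

```bash
python3 -m creep '[{"dr":[0,0,0],"dp":[0,0,-0.06],"hand":1},{"dr":[0,0,0],"dp":[0,0,-0.12],"hand":1},{"dr":[0,0,0],"dp":[0.02,-0.06,-0.174],"hand":1},{"dr":[0,0,0],"dp":[0.137,-0.437,-0.174],"hand":1},{"dr":[0,0,0],"dp":[0.137,-0.437,-0.174],"hand":1}]' 30; python3 - <<'E'
from h import *
plan([.606,.031,.17])
E
```

```text
time_s: 3.75
tool_pos: [0.524, -0.181, 0.1639]
orientation: [[0.998, -0.069, 0.002], [-0.069, -0.998, -0.001], [0.002, 0.0, -1.0]]
wrist_force: [0.5, -0.5, -2.5]
finger_gap: 0.022
t 3.75 pos [ 0.524  -0.181   0.1639] yaw -3.94 gap 0.022 F [ 0.5 -0.5 -2.5]
dp [0.0841, -0.27146, -0.00754] dist 0.2274
dr [0.00015, -0.00071, -0.0] rows 0.0
dr [-0.00111, -0.00024, 1.0] rows 21.0
```

```bash
python3 -m creep '[{"dr":[0,0,0],"dp":[0.084,-0.271,-0.007],"hand":1},{"dr":[0,0,0],"dp":[0.084,-0.271,-0.007],"hand":1},{"dr":[0,0,0],"dp":[0.084,-0.271,-0.007],"hand":1},{"dr":[0,0,0],"dp":[0.084,-0.271,-0.007],"hand":1},{"dr":[0,0,0],"dp":[0.084,-0.271,-0.007],"hand":1}]' 30; python3 - <<'E'
from h import *
plan([.606,.031,.17])
w,K,T=cap("wrist"); cv2.imwrite("pics/w4.png",w);np.savez("w4.npz",K=K,T=T)
s,Ks,Ts=cap("scene");grid(s,270,150,160,180,3,"pics/s4.png",20)
E
```

```text
time_s: 4.25
tool_pos: [0.6055, 0.0345, 0.1682]
orientation: [[0.998, -0.063, 0.0], [-0.063, -0.998, 0.001], [0.0, -0.001, -1.0]]
wrist_force: [0.5, -0.2, -1.5]
finger_gap: 0.0217
t 4.25 pos [0.6055 0.0345 0.1682] yaw -3.63 gap 0.0217 F [ 0.5 -0.2 -1.5]
dp [0.00088, 0.00438, -0.00229] dist 0.004
dr [-0.00046, -2e-05, 0.0] rows 0.0
dr [3e-05, -0.00073, -1.0] rows 21.0
```

View pics/w4.png

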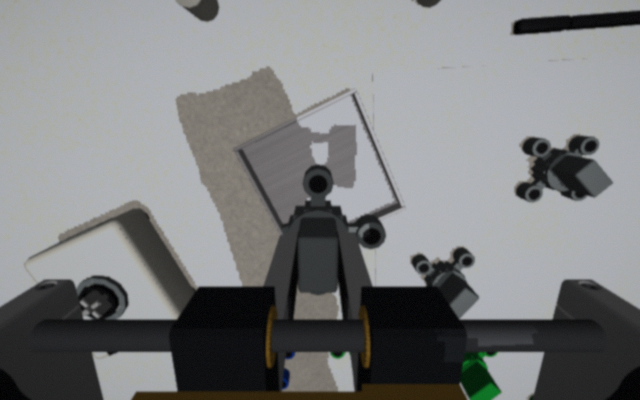

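View pics/s4.png

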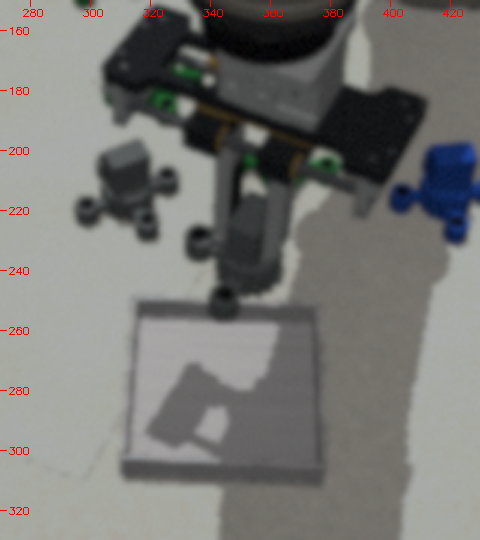

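Wrist view: tray rim corners at (353,91), (237,150) and (403,206). The broken rotor hangs in the jaws at (318,240). I'll work out the tray centre.

```bash
python3 - <<'E'
from h import *
f=np.load("w4.npz");K,T=f["K"],f["T"]
a,b,c=[onz(K,T,u,.025) for u in [(353,91),(236,150),(403,206)]]
print(a,b,c,"ctr",(b+c)/2,np.linalg.norm(a-b),np.linalg.norm(a-c))
_,Ks,Ts=cap("scene")
print("scene ctr",np.mean([onz(Ks,Ts,u,.025) for u in [(315,249.5),(374.5,252),(377,304),(311.5,303)]],0))
C=(b+c)/2
plan([C[0],C[1],.17])
plan([C[0],C[1],.039])
E
```

```text
[ 0.70132442 -0.00637827  0.025     ] [0.65108422 0.11661544 0.025     ] [ 0.57910633 -0.05720902  0.025     ] ctr [0.61509527 0.02970321 0.025     ] 0.13285906468027364 0.1323670188944101
scene ctr [0.61626152 0.03180574 0.025     ]
t 4.4 pos [0.6049 0.0319 0.1678] yaw -3.66 gap 0.022 F [-0.9 -0.5 -2.5]
dp [0.01288, 0.00193, -0.0028] dist 0.0107
dr [-0.00017, 0.0002, -0.0] rows 0.0
dr [0.00032, 0.00026, 1.0] rows 21.0
t 4.4 pos [0.6049 0.0319 0.1678] yaw -3.66 gap 0.022 F [-0.9 -0.5 -2.5]
dp [0.01298, 0.00202, 0.16095] dist 0.1292
dr [-0.00017, 0.0002, -0.0] rows 0.0
dr [0.00032, 0.00026, 1.0] rows 21.0
```

```bash
python3 -m creep '[{"dr":[0,0,0],"dp":[0.013,0.002,0.05],"hand":1},{"dr":[0,0,0],"dp":[0.013,0.002,0.1],"hand":1},{"dr":[0,0,0],"dp":[0.013,0.002,0.14],"hand":1},{"dr":[0,0,0],"dp":[0.013,0.002,0.155],"hand":1},{"dr":[0,0,0],"dp":[0.013,0.002,0.162],"hand":1}]' 30; python3 -m creep '[{"dr":[0,0,0],"dp":[0,0,0],"hand":1},{"dr":[0,0,0],"dp":[0,0,0],"hand":1}]'
```

```text
time_s: 4.9
tool_pos: [0.6145, 0.0263, 0.0378]
orientation: [[0.998, -0.068, -0.002], [-0.068, -0.998, -0.0], [-0.002, 0.001, -1.0]]
wrist_force: [-0.2, 0.3, -0.8]
finger_gap: 0.0221
time_s: 5.1
tool_pos: [0.6161, 0.0273, 0.0401]
orientation: [[0.998, -0.068, 0.002], [-0.068, -0.998, 0.0], [0.002, -0.0, -1.0]]
wrist_force: [0.5, -0.8, -2.1]
finger_gap: 0.0216
```

```bash
python3 -m creep '[{"dr":[0,0,0],"dp":[0,0,0.004],"hand":1},{"dr":[0,0,0],"dp":[0,0,0.005],"hand":1},{"dr":[0,0,0],"dp":[0,0,0.005],"hand":1}]'; python3 -m creep '[{"dr":[0,0,0],"dp":[0,0,0],"hand":-0.2},{"dr":[0,0,0],"dp":[0,0,0],"hand":-0.2},{"dr":[0,0,0],"dp":[0,0,0],"hand":-0.2},{"dr":[0,0,0],"dp":[0,0,0],"hand":-0.2}]'; python3 - <<'E'
from h import *
plan([.616,.031,.17])
w,K,T=cap("wrist"); cv2.imwrite("pics/w5.png",w)
E
```

```text
time_s: 5.4
tool_pos: [0.6153, 0.0275, 0.0349]
orientation: [[0.998, -0.067, 0.0], [-0.067, -0.998, 0.0], [0.0, -0.0, -1.0]]
wrist_force: [0.1, 0.0, -1.8]
finger_gap: 0.022
time_s: 5.8
tool_pos: [0.6152, 0.0275, 0.0347]
orientation: [[0.998, -0.067, 0.0], [-0.067, -0.998, 0.0], [0.0, -0.0, -1.0]]
wrist_force: [-0.3, -0.1, -0.8]
finger_gap: 0.0505
t 5.8 pos [0.6152 0.0275 0.0347] yaw -3.85 gap 0.0505 F [-0.3 -0.1 -0.8]
dp [0.00069, -0.00449, -0.16918] dist 0.1354
dr [-3e-05, -5e-05, 0.0] rows 0.0
dr [8e-05, -5e-05, -1.0] rows 21.0
```

View pics/w5.png

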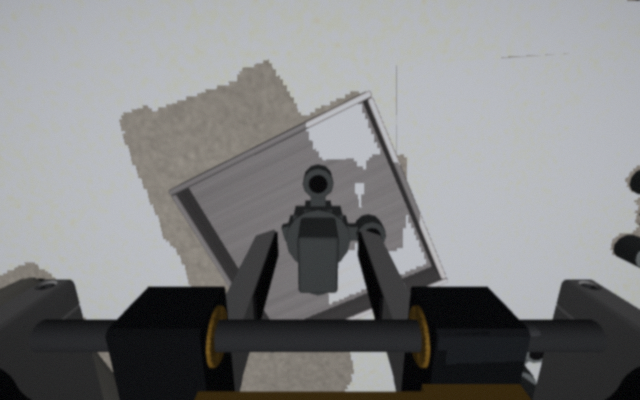

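The broken rotor stands free inside the tray at (318,240), with the fingers clear of it. I'll raise the tool and go to the isolated sound rotor at about (0.606,-0.228).

```bash
python3 -m creep '[{"dr":[0,0,0],"dp":[0,0,-0.06],"hand":-0.3},{"dr":[0,0,0],"dp":[0,0,-0.12],"hand":-0.3},{"dr":[0,0,0],"dp":[0,0,-0.17],"hand":-0.3},{"dr":[0,0,0],"dp":[0,0,-0.17],"hand":-0.3}]'; python3 - <<'E'
from h import *
plan([.6056,-.2282,.16])
s,Ks,Ts=cap("scene");grid(s,290,150,120,180,4,"pics/s5.png",20)
E
```

```text
time_s: 6.25
tool_pos: [0.618, 0.0278, 0.1764]
orientation: [[0.998, -0.067, 0.008], [-0.067, -0.998, 0.001], [0.008, -0.001, -1.0]]
wrist_force: [0.8, -0.2, -1.1]
finger_gap: 0.0612
t 6.25 pos [0.618  0.0278 0.1764] yaw -3.87 gap 0.0612 F [ 0.8 -0.2 -1.1]
dp [0.00596, 0.32032, 0.02014] dist 0.2568
dr [-0.00045, -0.00263, 0.0] rows 0.1
dr [0.00412, -0.00071, -0.99999] rows 21.0
```

View pics/s5.png

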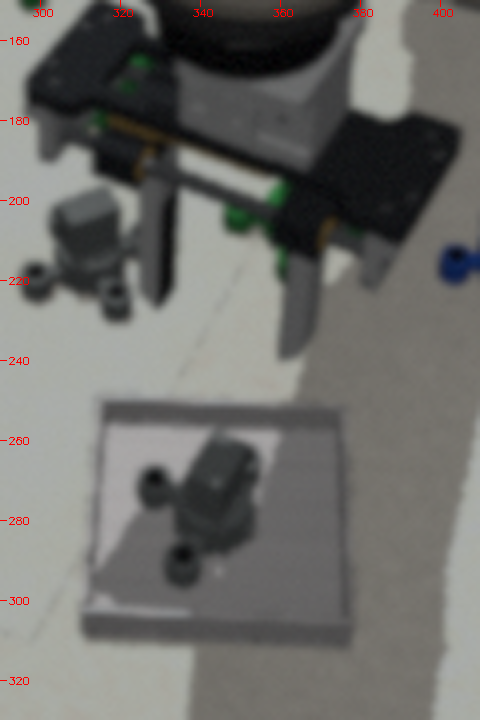

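The broken rotor lies flat in the tray at scene (343,275). Next, the sound rotor.

```bash
python3 -m creep '[{"dr":[0,0,0],"dp":[0,0.32,0.02],"hand":-0.3},{"dr":[0,0,0],"dp":[0,0.32,0.02],"hand":-0.3},{"dr":[0,0,0],"dp":[0,0.32,0.02],"hand":-0.3},{"dr":[0,0,0],"dp":[0,0.32,0.02],"hand":-0.3},{"dr":[0,0,0],"dp":[0,0.32,0.02],"hand":-0.3}]'; python3 -m creep '[{"dr":[0,0,0],"dp":[0,0,0],"hand":-0.3},{"dr":[0,0,0],"dp":[0,0,0],"hand":-0.3},{"dr":[0,0,0],"dp":[0,0,0],"hand":-0.3}]'; python3 - <<'E'
from h import *
plan([.6056,-.2282,.16])
w,K,T=cap("wrist"); cv2.imwrite("pics/w6.png",w);np.savez("w6.npz",K=K,T=T)
E
```

```text
time_s: 6.8
tool_pos: [0.5973, -0.2233, 0.1536]
orientation: [[0.998, -0.067, -0.001], [-0.067, -0.998, 0.0], [-0.001, -0.0, -1.0]]
wrist_force: [0.7, 0.3, -0.3]
finger_gap: 0.0611
time_s: 7.1
tool_pos: [0.5983, -0.2201, 0.1541]
orientation: [[0.998, -0.066, -0.001], [-0.066, -0.998, 0.001], [-0.001, -0.001, -1.0]]
wrist_force: [0.6, 0.9, -0.7]
finger_gap: 0.0612
t 7.1 pos [ 0.5983 -0.2201  0.1541] yaw -3.78 gap 0.0612 F [ 0.6  0.9 -0.7]
dp [0.00977, 0.00953, -0.00734] dist 0.0124
dr [-0.00028, 0.00035, -0.0] rows 0.0
dr [0.00055, 0.00044, 1.0] rows 21.0
```

View pics/w6.png

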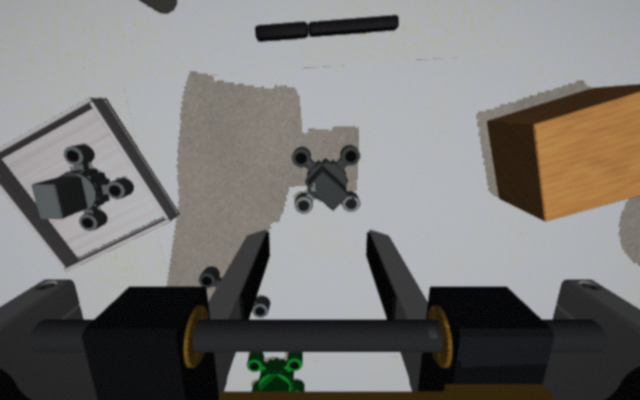

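The wrist view shows this rotor with all four cups at (302,157), (350,155), (303,203) and (351,202), so it is sound. I'll crop it to measure.

```bash
python3 - <<'E'
from h import *
w=cv2.imread("pics/w6.png"); grid(w,285,138,85,85,7,"pics/w6b.png")
E
```

```text
(no output)
```

View pics/w6b.png

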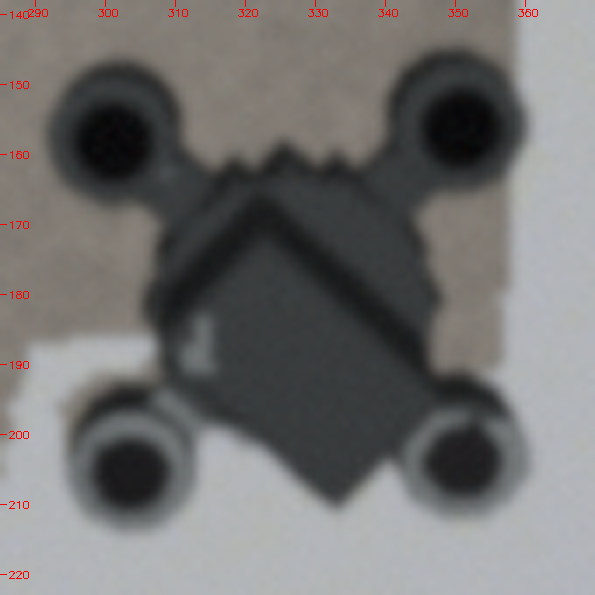

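```bash
python3 - <<'E'
from h import *
f=np.load("w6.npz");K,T=f["K"],f["T"]
A,B,C,D=[onz(K,T,u,.018) for u in [(301.3,158),(350.7,156),(351,203.7),(303.5,205)]]
ang=lambda v:np.degrees(np.arctan2(v[1],v[0]))
print((A+C)/2,(B+D)/2,np.linalg.norm(A-C),np.linalg.norm(B-D),ang(A-C),ang(B-D))
c=[(322,170.5),(346.5,193),(333,210),(308.5,185.5)]
q=[onz(K,T,u,.06) for u in c];print(np.mean(q,0)); print([(np.linalg.norm(q[i]-q[(i+1)%4]).round(4),ang(q[(i+1)%4]-q[i]).round(1)) for i in range(4)])
p,r=tri(ray(K,T,np.mean(c,0)),ray(*cap("side")[1:],(298,175)),ray(*cap("scene")[1:],(240.5,224)));print(p,r)
f=np.load("w1.npz");p,r=tri(ray(K,T,np.mean(c,0)),ray(f["K"],f["T"],np.mean([(277.5,25),(294.5,14.5),(308.5,46.5),(289.5,55.5)],0)));print("w1+w6 knob top",p,r)
f=np.load("w2.npz")
E
```

```text
[ 0.60613125 -0.23016833  0.018     ] [ 0.60643285 -0.23006355  0.018     ] 0.07159656941272914 0.07163988947591553 43.16697684939611 -46.74096514740115
[ 0.60782507 -0.22992768  0.06      ]
[(np.float64(0.0307), np.float64(-136.6)), (np.float64(0.0204), np.float64(139.7)), (np.float64(0.0325), np.float64(40.2)), (np.float64(0.0184), np.float64(-45.2))]
[ 0.60591161 -0.22928542  0.05484146] [np.float64(0.0009771843645679779), np.float64(0.000841798919073689), np.float64(0.001285232824660771)]
w1+w6 knob top [ 0.60679989 -0.22989369  0.05544036] [np.float64(4.094862932860537e-05), np.float64(4.09486293287038e-05)]
```

```bash
python3 - <<'E'
from h import *
plan([.6063,-.2301,.12],np.radians(43.2))
E
```

```text
t 7.25 pos [ 0.5987 -0.2199  0.1548] yaw -3.73 gap 0.061 F [ 0.5 -0.   0.6]
dp [0.0103, 0.01208, 0.04352] dist 0.0371
dr [-0.00015, -2e-05, -0.26071] rows 5.5
dr [-3e-05, 0.00019, 0.73929] rows 15.5
```

```bash
python3 -m creep '[{"dr":[0,0,-0.261],"dp":[0.01,0.012,0.043],"hand":-0.3},{"dr":[0,0,-0.261],"dp":[0.01,0.012,0.043],"hand":-0.3},{"dr":[0,0,-0.261],"dp":[0.01,0.012,0.043],"hand":-0.3},{"dr":[0,0,-0.261],"dp":[0.01,0.012,0.043],"hand":-0.3},{"dr":[0,0,-0.261],"dp":[0.01,0.012,0.043],"hand":-0.3}]'; python3 - <<'E'
from h import *
plan([.6063,-.2301,.12],np.radians(43.2))
E
```

```text
time_s: 7.75
tool_pos: [0.606, -0.2305, 0.1206]
orientation: [[0.771, 0.637, 0.0], [0.637, -0.771, 0.0], [0.0, -0.0, -1.0]]
wrist_force: [-0.4, -0.1, -0.4]
finger_gap: 0.0614
t 7.75 pos [ 0.606  -0.2305  0.1206] yaw 39.56 gap 0.0614 F [-0.4 -0.1 -0.4]
dp [0.00057, -0.00019, 0.00076] dist 0.0008
dr [-2e-05, -7e-05, -0.02021] rows 0.4
dr [-0.00011, 3e-05, 0.97979] rows 20.5
```

```bash
python3 -m creep '[{"dr":[0,0,-0.02],"dp":[0,0,0],"hand":-0.3},{"dr":[0,0,-0.02],"dp":[0,0,0],"hand":-0.3},{"dr":[0,0,-0.02],"dp":[0,0,0],"hand":-0.3}]'; python3 - <<'E'
from h import *
plan([.6063,-.2301,.12],np.radians(43.2))
w,K,T=cap("wrist"); cv2.imwrite("pics/w7.png",w);np.savez("w7.npz",K=K,T=T); grid(w,270,130,100,115,6,"pics/w7b.png")
E
```

```text
time_s: 8.05
tool_pos: [0.6059, -0.2311, 0.1206]
orientation: [[0.736, 0.677, 0.0], [0.677, -0.736, 0.0], [0.0, -0.0, -1.0]]
wrist_force: [-0.0, 0.1, 0.4]
finger_gap: 0.0614
t 8.05 pos [ 0.6059 -0.2311  0.1206] yaw 42.63 gap 0.0614 F [-0.   0.1  0.4]
dp [0.00121, -0.00051, 0.00077] dist 0.0012
dr [-2e-05, -6e-05, -0.00318] rows 0.1
dr [-9e-05, 3e-05, 0.99682] rows 20.9
```

View pics/w7b.png

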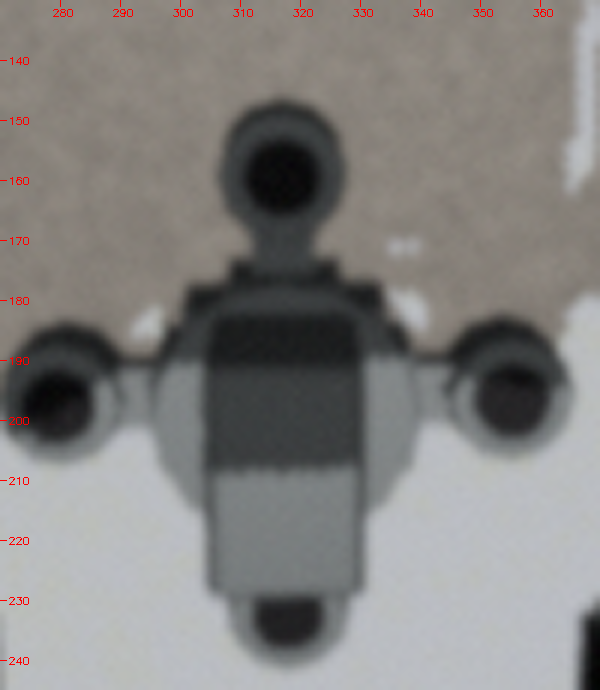

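The knob top spans (304–330, 190–229), square to the jaws. Cup holes are at (317,159), (280,197), (355,196) and (318,233).

```bash
python3 - <<'E'
from h import *
f=np.load("w7.npz");K,T=f["K"],f["T"]
ang=lambda v:np.degrees(np.arctan2(v[1],v[0]))
A,B,C,D=[onz(K,T,u,.018) for u in [(317,159),(355.3,196.5),(318,234),(279.7,197)]]
print((A+C)/2,(B+D)/2,np.linalg.norm(A-C),np.linalg.norm(B-D),ang(A-C),ang(B-D))
c=[(304.5,190.5),(330,190.5),(330.5,229.3),(304.7,229.3)]
q=[onz(K,T,u,.06) for u in c];print(np.mean(q,0))
f=np.load("w6.npz");
for u,v in zip(c,[(346.5,193),(333,210),(308.5,186),(322,170.5)]): pass
for u,v in zip(c,[(322,170.5),(346.5,193),(333,210),(308.5,185.5)]):
    p,r=tri(ray(K,T,u),ray(f["K"],f["T"],v)); print(p.round(4),np.round(r,4))
E
```

```text
[ 0.60598106 -0.23052048  0.018     ] [ 0.60674002 -0.22978539  0.018     ] 0.07386224814893119 0.07157523126544196 43.382234551059334 -46.9515000654589
[ 0.60705234 -0.22945772  0.06      ]
[ 0.6008 -0.2246 -0.0283] [0.0081 0.0081]
[ 0.613  -0.238   0.0499] [0.015 0.015]
[ 0.6144 -0.2308  0.1239] [0.0047 0.0047]
[ 0.625  -0.2143  0.1462] [0.0092 0.0092]
```

```bash
python3 - <<'E'
from h import *
f=np.load("w7.npz");K,T=f["K"],f["T"]
c=[(304.5,190.5),(330,190.5),(330.5,229.3),(304.7,229.3)]
f=np.load("w6.npz")
for u,v in zip(c,[(308.5,185.5),(322,170.5),(346.5,193),(333,210)]):
    p,r=tri(ray(K,T,u),ray(f["K"],f["T"],v)); print(p.round(4),np.round(r,4))
plan([.6064,-.2301,.031],np.radians(43.2))
E
```

```text
[ 0.6098 -0.2123  0.0477] [0.0003 0.0003]
[ 0.6258 -0.226   0.0582] [0. 0.]
[ 0.6048 -0.2466  0.0667] [0.0008 0.0008]
[ 0.5864 -0.234   0.0555] [0.0003 0.0003]
t 8.1 pos [ 0.6059 -0.2312  0.1206] yaw 42.63 gap 0.0609 F [-0.8 -0.8 -0.4]
dp [0.00139, -0.00055, 0.11205] dist 0.0896
dr [2e-05, -3e-05, -0.00315] rows 0.1
dr [-5e-05, -3e-05, 0.99685] rows 20.9
```

```bash
python3 -m creep '[{"dr":[0,0,-0.003],"dp":[0.001,-0.001,0.06],"hand":-0.3},{"dr":[0,0,-0.003],"dp":[0.001,-0.001,0.1],"hand":-0.3},{"dr":[0,0,-0.003],"dp":[0.001,-0.001,0.112],"hand":-0.3},{"dr":[0,0,-0.003],"dp":[0.001,-0.001,0.112],"hand":-0.3},{"dr":[0,0,-0.003],"dp":[0.001,-0.001,0.112],"hand":0.2}]' 40;  python3 -m creep '[{"dr":[0,0,0],"dp":[0,0,0],"hand":1},{"dr":[0,0,0],"dp":[0,0,0],"hand":1},{"dr":[0,0,0],"dp":[0,0,0],"hand":1},{"dr":[0,0,0],"dp":[0,0,0],"hand":1},{"dr":[0,0,0],"dp":[0,0,0],"hand":1}]' 40;python3 - <<'E'
from h import *
plan([.6064,-.2301,.031],np.radians(43.2))
w,K,T=cap("wrist"); cv2.imwrite("pics/w8.png",w);np.savez("w8.npz",K=K,T=T); grid(w,265,160,105,150,5,"pics/w8b.png")
E
```

```text
time_s: 8.6
tool_pos: [0.6067, -0.2306, 0.0324]
orientation: [[0.729, 0.685, 0.001], [0.685, -0.729, -0.0], [0.001, 0.001, -1.0]]
wrist_force: [-0.2, -0.3, -0.2]
finger_gap: 0.0563
time_s: 9.1
tool_pos: [0.6059, -0.2306, 0.0314]
orientation: [[0.728, 0.685, 0.0], [0.685, -0.728, -0.0], [0.0, 0.0, -1.0]]
wrist_force: [-0.2, 0.3, 4.4]
finger_gap: 0.0217
t 9.1 pos [ 0.6059 -0.2306  0.0314] yaw 43.25 gap 0.0217 F [-0.2  0.3  4.4]
dp [0.00088, -6e-05, 0.00047] dist 0.0008
dr [0.00013, -7e-05, 0.0003] rows 0.0
dr [0.00011, 0.00021, -0.9997] rows 20.9
```

View pics/w8b.png

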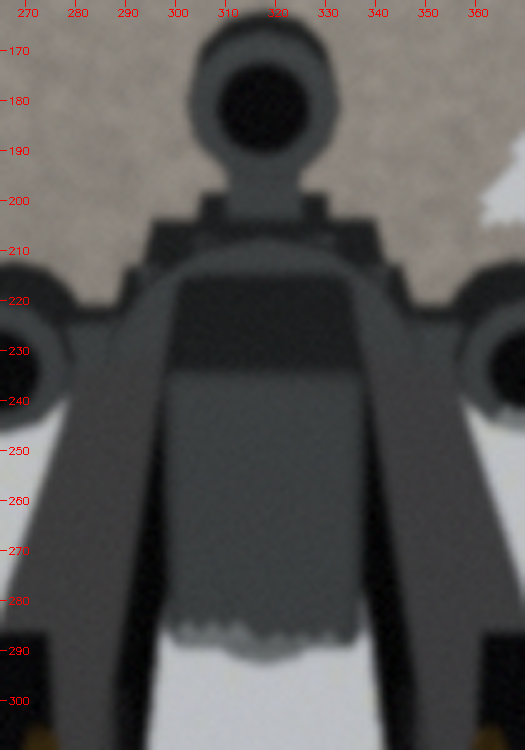

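The grip is secure with a gap of 21.7 mm. Knob top front edge at row 234, back edge at about 288, cup hole at (317.5,181). I'll compute the rotor axis offset in the tool frame.

```bash
python3 - <<'E'
from h import *
f=np.load("w8.npz");K,T=f["K"],f["T"]
st=env.read_state();R=np.array(st["orientation"]);t=np.array(st["tool_pos"])
print("T cam in tool:",(R.T@(T[:3,3]-t)).round(4))
tf=lambda p:(R.T@(p-t)).round(4)
w=cv2.imread("pics/w8.png"); g=cv2.cvtColor(w,cv2.COLOR_BGR2GRAY)
for box in [(300,160,340,200),(245,210,290,250),(345,210,395,250)]:
    sub=g[box[1]:box[3],box[0]:box[2]]; m=(sub<24).astype(np.uint8)
    n,l,s,c=cv2.connectedComponentsWithStats(m); 
    for i in range(1,n):
        if s[i,4]>60: print(box,s[i,2:],c[i]+box[:2],tf(onz(K,T,c[i]+box[:2],.016)))
for u in [(317.5,181),(265.5,235),(369.5,235)]: print(u,tf(onz(K,T,u,.018)))
for u in [(298,234.5),(338,234.5),(298,288),(336,288)]: print(u,tf(onz(K,T,u,.06)))
plan([.5061,.2718,.22],np.radians(43.2))
E
```

```text
T cam in tool: [ 0.081  -0.0002 -0.178 ]
(300, 160, 340, 200) [ 17  17 218] [317.14220183 181.33027523] [ 0.0365 -0.0005  0.0154]
(245, 210, 290, 250) [ 16  15 188] [263.70744681 233.76595745] [ 0.0002 -0.0367  0.0154]
(345, 210, 395, 250) [ 17  15 188] [370.91489362 233.25      ] [0.0006 0.0358 0.0154]
(317.5, 181) [ 0.0372 -0.0003  0.0134]
(265.5, 235) [ 0.0001 -0.0351  0.0134]
(369.5, 235) [0.0001 0.0345 0.0134]
(298, 234.5) [ 0.0182 -0.0105 -0.0286]
(338, 234.5) [ 0.0182  0.0104 -0.0286]
(298, 288) [-0.0136 -0.011  -0.0286]
(336, 288) [-0.0136  0.0099 -0.0286]
t 9.15 pos [ 0.606  -0.2306  0.0314] yaw 43.26 gap 0.0217 F [-1.4 -0.2  6.5]
dp [0.33949, -0.54279, -0.2359] dist 0.5458
dr [0.00013, -7e-05, 0.00032] rows 0.0
dr [0.00011, 0.0002, -0.99968] rows 20.9
```

```bash
python3 -m creep '[{"dr":[0,0,0],"dp":[0,0,-0.06],"hand":1},{"dr":[0,0,0],"dp":[0,0,-0.12],"hand":1},{"dr":[0,0,0],"dp":[0,0,-0.18],"hand":1},{"dr":[0,0,0],"dp":[0,0,-0.18],"hand":1}]' 40; python3 - <<'E'
from h import *
plan([.44,.21,.17])
E
```

```text
time_s: 9.55
tool_pos: [0.6089, -0.2313, 0.1818]
orientation: [[0.728, 0.685, 0.009], [0.685, -0.728, -0.003], [0.005, 0.008, -1.0]]
wrist_force: [0.0, -0.3, -0.9]
finger_gap: 0.0218
t 9.55 pos [ 0.6089 -0.2313  0.1818] yaw 43.25 gap 0.0218 F [ 0.  -0.3 -0.9]
dp [0.2241, -0.54655, 0.01129] dist 0.4726
dr [0.00262, -0.00145, -1e-05] rows 0.1
dr [-0.00227, -0.00412, 0.99998] rows 21.0
```

```bash
python3 -m creep '[{"dr":[0,0,0],"dp":[0.223,-0.546,0.01],"hand":1},{"dr":[0,0,0],"dp":[0.223,-0.546,0.01],"hand":1},{"dr":[0,0,0],"dp":[0.223,-0.546,0.01],"hand":1},{"dr":[0,0,0],"dp":[0.223,-0.546,0.01],"hand":1},{"dr":[0,0,0],"dp":[0.223,-0.546,0.01],"hand":1}]' 40; python3 - <<'E'
from h import *
plan([.44,.21,.17])
E
```

```text
time_s: 10.05
tool_pos: [0.5148, 0.0044, 0.1704]
orientation: [[0.728, 0.685, -0.0], [0.685, -0.728, -0.0], [-0.0, -0.0, -1.0]]
wrist_force: [0.6, 1.0, -1.4]
finger_gap: 0.0218
t 10.05 pos [0.5148 0.0044 0.1704] yaw 43.25 gap 0.0218 F [ 0.6  1.  -1.4]
dp [0.10806, -0.25125, 0.00044] dist 0.2188
dr [-2e-05, 6e-05, -0.0] rows 0.0
dr [9e-05, 3e-05, 1.0] rows 21.0
```

```bash
python3 -m creep '[{"dr":[0,0,0],"dp":[0.108,-0.251,0.0],"hand":1},{"dr":[0,0,0],"dp":[0.108,-0.251,0.0],"hand":1},{"dr":[0,0,0],"dp":[0.108,-0.251,0.0],"hand":1},{"dr":[0,0,0],"dp":[0.108,-0.251,0.0],"hand":1},{"dr":[0,0,0],"dp":[0.108,-0.251,0.0],"hand":1}]' 40; python3 -m creep '[{"dr":[0,0,0],"dp":[0,0,0.0],"hand":1},{"dr":[0,0,0],"dp":[0,0,0],"hand":1},{"dr":[0,0,0],"dp":[0,0,0],"hand":1}]'; python3 - <<'E'
from h import *
plan([.44,.21,.17])
w,K,T=cap("wrist"); cv2.imwrite("pics/w9.png",w);np.savez("w9.npz",K=K,T=T); plan([.44,.21,.17])
E
```

```text
time_s: 10.55
tool_pos: [0.4391, 0.2125, 0.1707]
orientation: [[0.725, 0.689, -0.0], [0.689, -0.725, 0.001], [0.001, -0.001, -1.0]]
wrist_force: [0.8, -0.8, -0.9]
finger_gap: 0.022
time_s: 10.85
tool_pos: [0.4416, 0.2071, 0.1705]
orientation: [[0.729, 0.684, -0.0], [0.684, -0.729, -0.0], [-0.001, 0.0, -1.0]]
wrist_force: [-0.4, -0.7, -1.3]
finger_gap: 0.0219
t 10.85 pos [0.4416 0.2071 0.1705] yaw 43.17 gap 0.0219 F [-0.4 -0.7 -1.3]
dp [0.00102, -0.00408, 0.00057] dist 0.0034
dr [3e-05, 0.00017, 0.0] rows 0.0
dr [-0.00027, 4e-05, -1.0] rows 21.0
t 10.9 pos [0.4417 0.207  0.1705] yaw 43.16 gap 0.0215 F [ 0.8  1.  -1.1]
dp [0.00099, -0.00416, 0.00066] dist 0.0035
dr [2e-05, 0.00014, 0.0] rows 0.0
dr [-0.00022, 4e-05, -1.0] rows 21.0
```

View pics/w9.png

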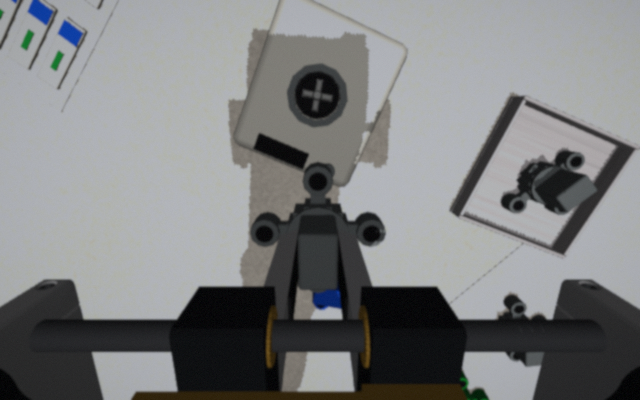

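The cross spindle is clear at (317,95), inside the ring at (317,95) with a radius of about 30 px. The held rotor is at (318,235) and the broken one is in the tray at right. I'll crop the spindle.

```bash
python3 - <<'E'
from h import *
w=cv2.imread("pics/w9.png"); grid(w,280,58,75,75,8,"pics/w9b.png")
E
```

```text
(no output)
```

View pics/w9b.png

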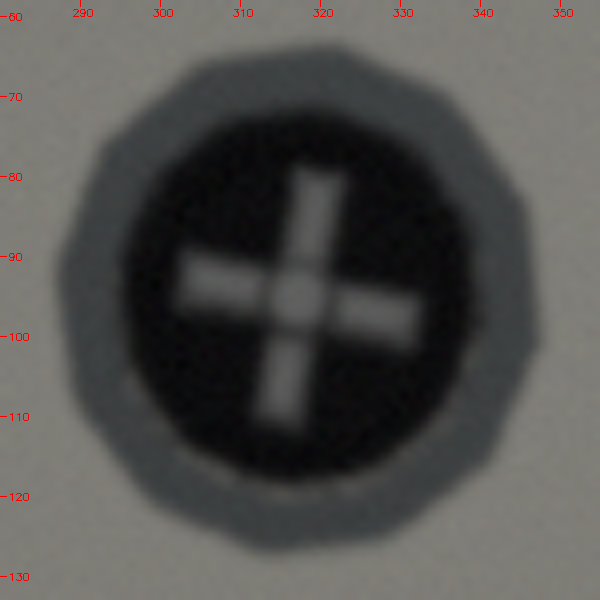

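```bash
python3 - <<'E'
from h import *
f=np.load("w9.npz");K,T=f["K"],f["T"]
ang=lambda v:np.degrees(np.arctan2(v[1],v[0]))
w=cv2.imread("pics/w9.png"); g=cv2.cvtColor(w,cv2.COLOR_BGR2GRAY)
m=np.zeros_like(g); cv2.circle(m,(317,95),19,1,-1); m&=(g>55).astype(np.uint8)
ys,xs=np.nonzero(m); P=np.array([onz(K,T,(x,y),.082)[:2] for x,y in zip(xs,ys)]); wt=np.array([float(g[y,x]) for x,y in zip(xs,ys)])
c=P.mean(0); d=P-c; r=np.hypot(*d.T); a=np.arctan2(d[:,1],d[:,0])
s=r>.006
z=np.sum(np.exp(4j*a[s])); print("centroid",c,"tooth angle mod90",np.degrees(np.angle(z))/4,"coh",abs(z)/s.sum(),"rmax",r.max(),len(r))
t=[onz(K,T,u,.082) for u in [(320,79),(333,98.5),(314.8,111.5),(301.8,92.5)]]
print((t[0]+t[2])/2,(t[1]+t[3])/2,np.linalg.norm(t[0]-t[2]),np.linalg.norm(t[1]-t[3]),ang(t[0]-t[2]),ang(t[1]-t[3])+90)
# collar/black disc outline centre at z=.071 and ring outer at .066
d=(g<35).astype(np.uint8); n,l,st,ce=cv2.connectedComponentsWithStats(d); i=l[105,325]
cs,_=cv2.findContours((l==i).astype(np.uint8),cv2.RETR_EXTERNAL,cv2.CHAIN_APPROX_NONE)
e=cv2.fitEllipse(cs[0]); print(e); 
for zz in(.066,.071): print(zz,onz(K,T,e[0],zz))
# spindle top height: triangulate pilot with scene+side
s_,Ks,Ts=cap("scene"); d_,Kd,Td=cap("side"); cv2.imwrite("pics/s9.png",s_); cv2.imwrite("pics/d9.png",d_)
grid(s_,440,240,65,60,9,"pics/s9b.png",5); grid(d_,250,295,55,50,10,"pics/d9b.png",5)
E
```

```text
centroid [0.50858243 0.27105742] tooth angle mod90 32.35247547068533 coh 0.8382743904999175 rmax 0.011919728331293542 275
[0.50829442 0.27025207 0.082     ] [0.50832013 0.27019011 0.082     ] 0.02565784819886301 0.02602334342653249 33.612995066939256 32.850558995018595
((316.8020935058594, 94.39227294921875), (42.9430046081543, 45.02436065673828), 2.1133673191070557)
0.066 [0.50907119 0.27166789 0.066     ]
0.071 [0.50892232 0.27151083 0.071     ]
```

View pics/s9b.png

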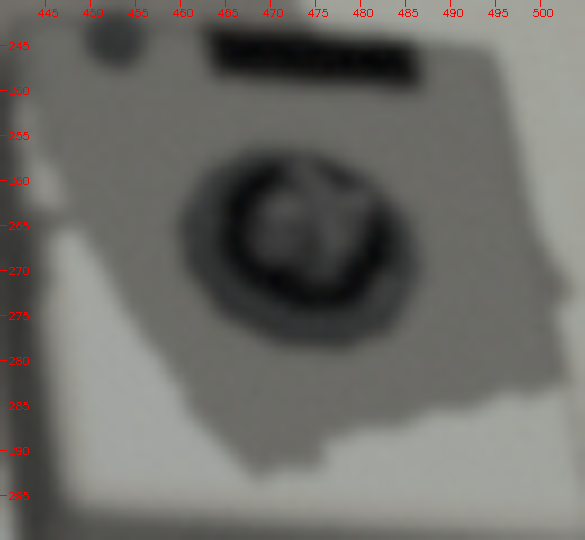

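View pics/d9b.png

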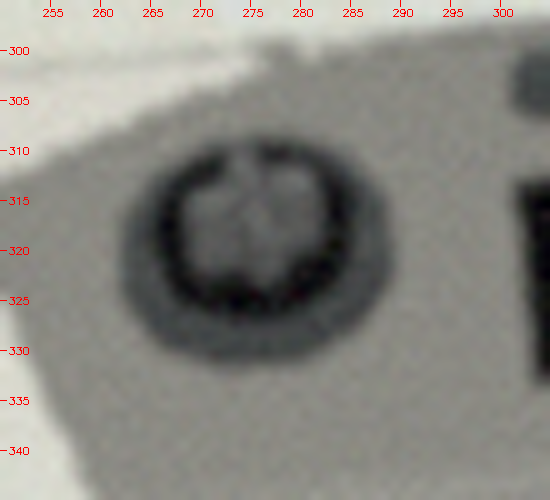

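The spindle axis is near (0.5085,0.2705) with the teeth at about 33°. I'll triangulate the ring for height, then take a second wrist view at the target yaw.

```bash
python3 - <<'E'
from h import *
f=np.load("w9.npz");K,T=f["K"],f["T"]
_,Ks,Ts=cap("scene");_,Kd,Td=cap("side")
p,r=tri(ray(K,T,(316.9,95.3)),ray(Ks,Ts,(473.2,267.6)),ray(Kd,Td,(275.8,320)));print("ring",p.round(4),np.round(r,4))
y=np.radians(33); X=np.array([np.cos(y),np.sin(y)])
c=np.array([.5085,.2706])-.08*X
plan([*c,.15],y)
E
```

```text
ring [0.5077 0.272  0.0607] [0.0012 0.0012 0.0012]
t 11.1 pos [0.4416 0.2076 0.1707] yaw 43.19 gap 0.0218 F [-0.3 -0.8 -1.6]
dp [0.01643, -0.01785, 0.02593] dist 0.0284
dr [1e-05, -0.0, 0.05662] rows 1.2
dr [0.0, 1e-05, -0.94338] rows 19.8
```

```bash
python3 -m creep '[{"dr":[0,0,0.057],"dp":[0.016,-0.018,0.026],"hand":1},{"dr":[0,0,0.057],"dp":[0.016,-0.018,0.026],"hand":1},{"dr":[0,0,0.057],"dp":[0.016,-0.018,0.026],"hand":1},{"dr":[0,0,0.057],"dp":[0.016,-0.018,0.026],"hand":1},{"dr":[0,0,0.057],"dp":[0.016,-0.018,0.026],"hand":1}]' 40; python3 - <<'E'
from h import *
plan([.44,.21,.17])
w,K,T=cap("wrist"); cv2.imwrite("pics/w10.png",w);s=env.read_state();np.savez("w10.npz",K=K,T=T,R=s["orientation"],t=s["tool_pos"]); grid(w,250,60,140,190,3,"pics/w10b.png")
E
```

```text
time_s: 11.6
tool_pos: [0.4411, 0.2271, 0.1505]
orientation: [[0.838, 0.546, 0.001], [0.546, -0.838, 0.0], [0.001, 0.0, -1.0]]
wrist_force: [0.3, 0.2, -0.6]
finger_gap: 0.0216
t 11.6 pos [0.4411 0.2271 0.1505] yaw 33.07 gap 0.0216 F [ 0.3  0.2 -0.6]
dp [-0.01281, 0.01713, -0.02442] dist 0.026
dr [9e-05, -0.00021, -0.0] rows 0.0
dr [-0.00033, -0.00014, 1.0] rows 21.0
```

View pics/w10b.png

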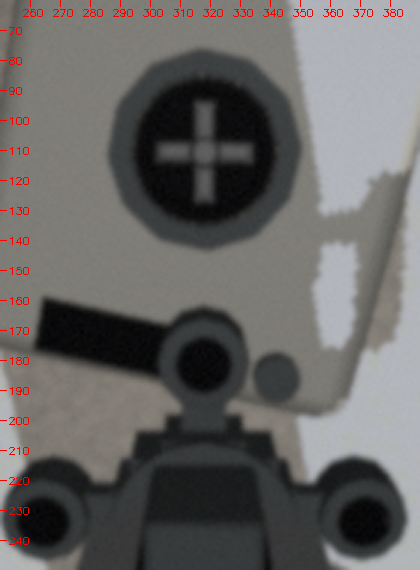

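The cross is now aligned with the tool axes: centre (318,111), with vertical teeth spanning rows 94–128 and horizontal ones columns 302–334. I'll compute the position relative to the held rotor.

```bash
python3 - <<'E'
from h import *
f=np.load("w10.npz");K,T,R,t=f["K"],f["T"],f["R"],f["t"]; f9=np.load("w9.npz")
w=cv2.imread("pics/w10.png"); g=cv2.cvtColor(w,cv2.COLOR_BGR2GRAY)
m=np.zeros_like(g); cv2.circle(m,(318,111),20,1,-1); m&=(g>55).astype(np.uint8)
ys,xs=np.nonzero(m)
P=np.array([R.T@(onz(K,T,(x,y),.082)-t) for x,y in zip(xs,ys)]); 
# extreme-based centre and angle
x0,x1=np.percentile(P[:,0],[1,99]);y0,y1=np.percentile(P[:,1],[1,99]); print("tool frame cross x",x0,x1,"y",y0,y1,"ctr",(x0+x1)/2,(y0+y1)/2, "mean",P.mean(0))
# angle by line fits on each bar
c=np.array([(x0+x1)/2,(y0+y1)/2]); q=P[:,:2]-c
for ax in (0,1):
    s=(abs(q[:,1-ax])<.0035)&(abs(q[:,ax])>.005); print("bar",ax,np.degrees(np.polyfit(q[s,ax],q[s,1-ax],1)[0]))
p,r=tri(ray(K,T,(xs.mean(),ys.mean())),ray(f9["K"],f9["T"],(317.2,95.2))); print("w9+w10 height",p,r)
# held rotor cups
cc=[]
for box in [(300,165,340,198),(245,210,290,250),(345,210,395,250)]:
    sub=g[box[1]:box[3],box[0]:box[2]]; mm=(sub<24).astype(np.uint8)
    n,l,s,ce=cv2.connectedComponentsWithStats(mm); i=1+np.argmax(s[1:,4]); z=t[2]-.0134
    p=R.T@(onz(K,T,ce[i]+box[:2],z)-t); cc.append(p); print(s[i,4],ce[i]+box[:2],p)
print("axis",((cc[1]+cc[2])/2).round(4),"yaw err deg",np.degrees(np.arctan2(-(cc[2]-cc[1])[0],(cc[2]-cc[1])[1])))
E
```

```text
tool frame cross x 0.06861425197491028 0.0919515253017268 y -0.011404251168046888 0.01164983957747019 ctr 0.08028288863831853 0.00012279420471165113 mean [0.0803404  0.00014296 0.06847695]
bar 0 -0.040171770305828025
bar 1 -1.0967002179257852
w9+w10 height [0.50861458 0.27078966 0.07252603] [np.float64(2.6344740723100333e-05), np.float64(2.6344740723206568e-05)]
224 [317.47767857 181.20535714] [ 0.03701089 -0.00023127  0.01342449]
201 [263.99502488 233.64179104] [ 0.0010435  -0.03599561  0.01339148]
194 [370.90206186 233.46391753] [0.00122354 0.0355392  0.01340991]
axis [ 0.0011 -0.0002  0.0134] yaw err deg -0.14420560409514133
```

```bash
python3 -m creep '[{"dr":[0,0,0],"dp":[0.0994,0.0004,0],"hand":1},{"dr":[0,0,0],"dp":[0.0994,0.0004,0],"hand":1},{"dr":[0,0,0],"dp":[0.0994,0.0004,0],"hand":1},{"dr":[0,0,0],"dp":[0.0994,0.0004,0],"hand":1},{"dr":[0,0,0],"dp":[0.0994,0.0004,0],"hand":1}]' 50; python3 - <<'E'
from h import *
s,Ks,Ts=cap("scene"); d,Kd,Td=cap("side"); 
y=np.radians(33); f=np.load("w10.npz")
goal=f["t"]+f["R"]@np.array([.0795,.0003,0]); print(goal)
plan([goal[0],goal[1],.118],y)
grid(s,430,190,90,110,6,"pics/s11b.png"); grid(d,220,250,110,110,6,"pics/d11b.png")
E
```

```text
time_s: 12.15
tool_pos: [0.5071, 0.2699, 0.15]
orientation: [[0.839, 0.545, -0.0], [0.545, -0.839, -0.0], [-0.0, 0.0, -1.0]]
wrist_force: [-0.2, 0.1, -1.3]
finger_gap: 0.0217
[0.50790886 0.27021191 0.15047642]
t 12.25 pos [0.5073 0.27   0.1502] yaw 33.0 gap 0.0219 F [ 0.5  0.  -0.8]
dp [0.00086, 0.00016, 0.0403] dist 0.0323
dr [0.00012, -4e-05, -1e-05] rows 0.0
dr [-6e-05, -0.00019, 0.99999] rows 21.0
```

View pics/s11b.png

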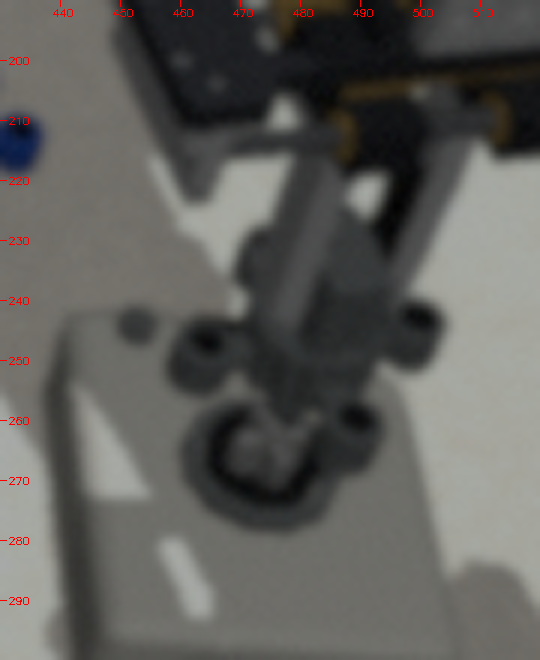

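View pics/d11b.png

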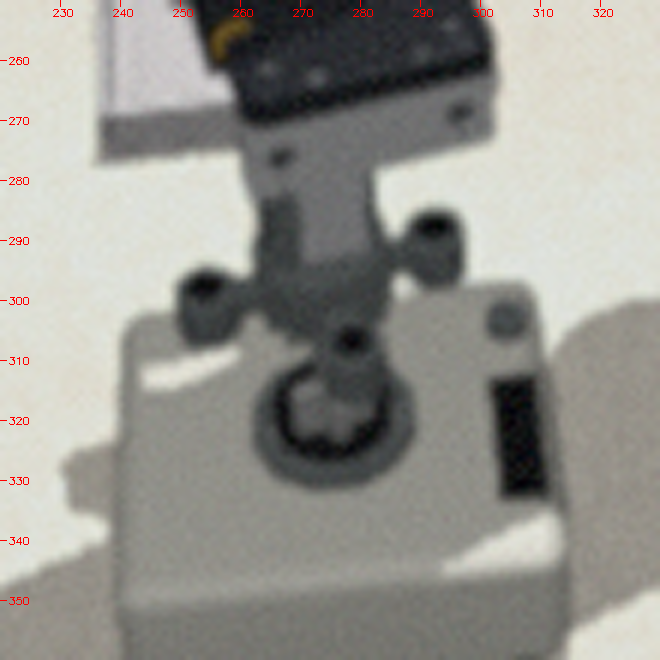

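The rotor hangs squarely over the spindle in both views: scene hub at (478,250) above the spindle at (473,265), side hub at (273,300) above (275,318). I'll descend in small steps and watch the force.

```bash
python3 -m creep '[{"dr":[0,0,0],"dp":[0.0007,0,0.02],"hand":1},{"dr":[0,0,0],"dp":[0.0007,0,0.03],"hand":1},{"dr":[0,0,0],"dp":[0.0007,0,0.038],"hand":1},{"dr":[0,0,0],"dp":[0.0007,0,0.038],"hand":1}]' 50;  python3 -m creep '[{"dr":[0,0,0],"dp":[0,0,0.003],"hand":1},{"dr":[0,0,0],"dp":[0,0,0.006],"hand":1},{"dr":[0,0,0],"dp":[0,0,0.006],"hand":1}]' 50; python3 - <<'E'
from h import *
plan([.5079,.2702,.097],np.radians(33))
E
```

```text
time_s: 12.65
tool_pos: [0.5074, 0.2704, 0.1183]
orientation: [[0.839, 0.545, -0.002], [0.545, -0.839, -0.001], [-0.002, -0.0, -1.0]]
wrist_force: [0.3, -0.1, -1.4]
finger_gap: 0.0217
time_s: 12.95
tool_pos: [0.5081, 0.2708, 0.1146]
orientation: [[0.839, 0.545, -0.0], [0.545, -0.839, 0.0], [-0.0, -0.0, -1.0]]
wrist_force: [-0.3, -0.7, -1.4]
finger_gap: 0.0218
t 12.95 pos [0.5081 0.2708 0.1146] yaw 33.0 gap 0.0218 F [-0.3 -0.7 -1.4]
dp [-0.00061, 0.00057, 0.02205] dist 0.0177
dr [-2e-05, 2e-05, 1e-05] rows 0.0
dr [-3e-05, -3e-05, -0.99999] rows 21.0
```

```bash
python3 -m creep '[{"dr":[0,0,0],"dp":[0,0,0.003],"hand":1},{"dr":[0,0,0],"dp":[0,0,0.005],"hand":1},{"dr":[0,0,0],"dp":[0,0,0.005],"hand":1}]' 50; python3 -m creep '[{"dr":[0,0,0],"dp":[0,0,0.003],"hand":1},{"dr":[0,0,0],"dp":[0,0,0.005],"hand":1},{"dr":[0,0,0],"dp":[0,0,0.005],"hand":1}]' 50
```

```text
time_s: 13.25
tool_pos: [0.508, 0.2708, 0.1105]
orientation: [[0.839, 0.545, -0.0], [0.545, -0.839, -0.0], [-0.0, -0.0, -1.0]]
wrist_force: [0.7, 0.3, -1.0]
finger_gap: 0.0218
time_s: 13.55
tool_pos: [0.508, 0.2707, 0.1065]
orientation: [[0.839, 0.545, -0.0], [0.545, -0.839, -0.0], [-0.0, -0.0, -1.0]]
wrist_force: [-0.9, 0.2, -0.8]
finger_gap: 0.0217
```

The underside is now below the tooth tops with no contact force, so the splines have meshed. I'll continue onto the collar.

```bash
python3 -m creep '[{"dr":[0,0,0],"dp":[0,0,0.003],"hand":1},{"dr":[0,0,0],"dp":[0,0,0.006],"hand":1},{"dr":[0,0,0],"dp":[0,0,0.006],"hand":1}]' 60; python3 -m creep '[{"dr":[0,0,0],"dp":[0,0,0.002],"hand":1},{"dr":[0,0,0],"dp":[0,0,0.003],"hand":1},{"dr":[0,0,0],"dp":[0,0,0.003],"hand":1}]' 60
```

```text
time_s: 13.85
tool_pos: [0.5082, 0.2709, 0.1019]
orientation: [[0.839, 0.545, 0.0], [0.545, -0.839, 0.0], [0.0, 0.0, -1.0]]
wrist_force: [-0.8, -0.9, 3.3]
finger_gap: 0.0217
time_s: 14.15
tool_pos: [0.5082, 0.2709, 0.0997]
orientation: [[0.839, 0.545, 0.0], [0.545, -0.839, 0.0], [0.0, 0.0, -1.0]]
wrist_force: [-1.0, -1.2, 5.1]
finger_gap: 0.0215
```

```bash
python3 -m creep '[{"dr":[0,0,0],"dp":[0,0,0.002],"hand":1},{"dr":[0,0,0],"dp":[0,0,0.003],"hand":1},{"dr":[0,0,0],"dp":[0,0,0.003],"hand":1}]' 60
```

```text
time_s: 14.45
tool_pos: [0.5082, 0.2709, 0.0974]
orientation: [[0.839, 0.545, 0.0], [0.545, -0.839, 0.0], [0.0, 0.0, -1.0]]
wrist_force: [-1.6, -1.3, 7.5]
finger_gap: 0.021
```

The collar spring profile matches the expected values. I'll push until the force rises stiffly on the boss.

```bash
python3 -m creep '[{"dr":[0,0,0],"dp":[0,0,0.0015],"hand":1},{"dr":[0,0,0],"dp":[0,0,0.0015],"hand":1},{"dr":[0,0,0],"dp":[0,0,0.0015],"hand":1}]' 60
```

```text
time_s: 14.75
tool_pos: [0.5083, 0.271, 0.0973]
orientation: [[0.839, 0.545, 0.001], [0.545, -0.839, 0.0], [0.001, 0.001, -1.0]]
wrist_force: [-6.4, -4.4, 24.6]
finger_gap: 0.022
```

The force jumped to about 25 N with no further travel, which means a hard stop at the expected height (0.097). I'll verify it visually.

```bash
python3 -m creep '[{"dr":[0,0,0],"dp":[0,0,0],"hand":1},{"dr":[0,0,0],"dp":[0,0,0],"hand":1},{"dr":[0,0,0],"dp":[0,0,0],"hand":1}]' 60; python3 - <<'E'
from h import *
s,Ks,Ts=cap("scene"); d,Kd,Td=cap("side"); w,K,T=cap("wrist")
a="pics/_a.png"
grid(s,435,210,80,90,6,a); A=cv2.imread(a); grid(d,230,265,90,90,6,a); B=cv2.imread(a); cv2.imwrite("pics/fin.png",cv2.resize(np.hstack([A,B[:540]]),(780,413))); cv2.imwrite("pics/w12.png",w); cv2.imwrite("pics/s12.png",s)
plan([.508,.271,.097])
E
```

```text
time_s: 15.05
tool_pos: [0.5083, 0.271, 0.0973]
orientation: [[0.839, 0.545, 0.001], [0.545, -0.839, -0.0], [0.001, 0.001, -1.0]]
wrist_force: [-6.1, -5.2, 24.1]
finger_gap: 0.0219
t 15.2 pos [0.5083 0.271  0.0972] yaw 32.99 gap 0.0216 F [-6.6 -4.6 23.2]
dp [-0.00033, -0.00026, 0.00029] dist 0.0004
dr [0.00017, -0.00024, -0.0] rows 0.0
dr [-0.00038, -0.00026, 1.0] rows 21.0
```

View pics/fin.png

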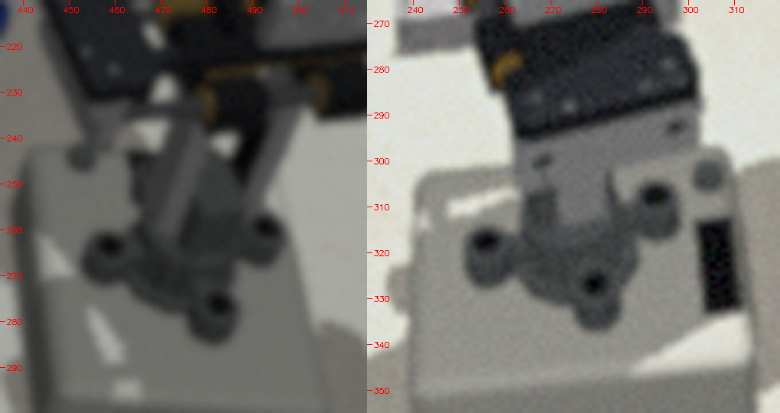

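View pics/w12.png

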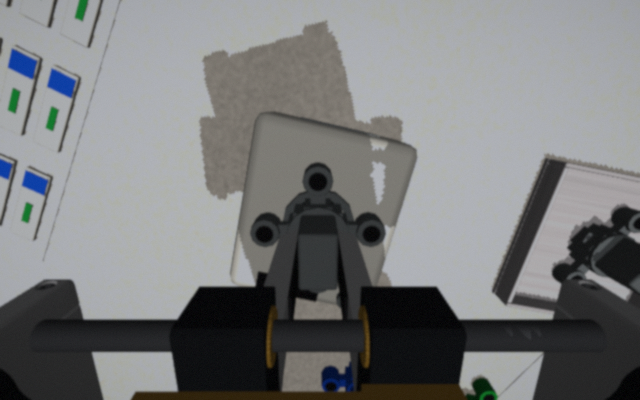

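View pics/s12.png

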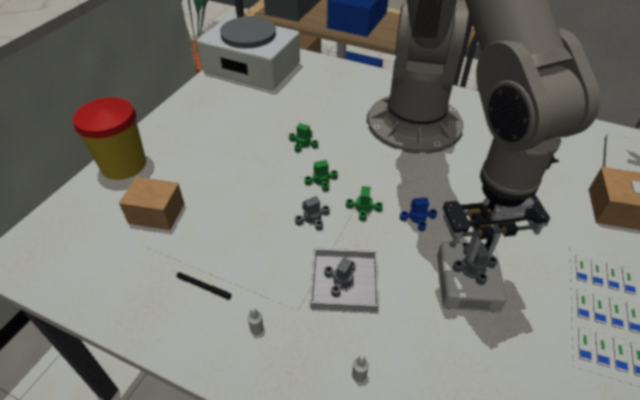

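The rotor sits level on the boss in both views: scene (478,265), side (280,320). In the wrist view the held cup is still at (317,181), so there was no slip in the grip, and the underside is at about 0.066 m, which is the seat height. The broken rotor is in the tray at (343,275), and the other sound rotor is still at (312,210). Bottles, marker and carton are unmoved. Handing in.

```bash
python3 - <<'E'
from cell import env
print(env.hand_in()); s=env.read_state(); print(s["time_s"],s["tool_pos"],s["wrist_force"],s["finger_gap"])
E
```

```text
the job is handed in; nothing more can be done
None
the job is handed in; nothing more can be done
```

The broken rotor is in the discard tray, released. One sound rotor is on the mixer spindle, turned to the teeth (about 33°) and held pressed down at the collar. I handed in at about 15.2 s, and no verdict was reported.

- **Fit on the spindle:** the teeth entered the bore with no contact force. The collar force then rose from about 3 N to 7.5 N, and a hard stop came at TCP height 0.097 m, which puts the rotor's underside at the seat (about 0.066 m). I left it pressing at about 24 N, with a sideways load of about 8 N. The held rotor looked the same in the wrist view before and after, so it did not slip in the grip.
- **Other objects:** the last scene picture shows the broken rotor inside the tray. The other sound rotor, bottles, marker and carton are where they were.
- **Measurements that disagreed:** some two-view heights came out low. The knob tops measured 53–60 mm against the stated 60 mm, the boss ring 61 mm against 66 mm, and the spindle top 73 mm against 82 mm. The baselines were short and the points were picked by hand, so I worked to the stated heights. The contact heights going onto the spindle agreed with those.

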